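# Fetch a needle guide with the cross-action forceps

### The arm

A 6-joint arm with a two-finger parallel gripper is mounted at the origin on the work surface. World frame = base frame: x ahead of the robot, y to its left, z up, the work surface at z = 0. Lengths are in m, angles in rad, forces in N, time in s.
With the tool pointing down it reaches from about 0.35 to 0.975 m from the base axis. Payload 4.9 kg.
Tool frame: the origin (TCP) lies midway between the tips of the shut fingers; the grasp point (between the pads) lies 19 mm behind it; z points along the fingers, y is the direction in which the jaws open and shut (so a half turn about z gives the same grasp; the last joint's range is limited). The gripper opens to 85 mm and grips with 20 to 120 N. Pads are 22 mm wide; open, the fingers measure 114 mm over their backs; the gripper's body (76 mm by 85 mm) begins 54 mm behind the grasp point. The pads swing forward as they close: fully open they stand 13 mm farther back than shut.
Start: joints at [-1.385, 0.053, 1.613, -0, 1.476, -0.119], TCP at [0.188, -0.596, 0.231] pointing down, gripper open.
Joint ranges: [-3.01, 3.01], [-1.01, 2.22], [0.06, 2.58], [-1.02, 4.17], [0.09, 2.62], [-3.14, 3.14]. Speed limits (rad/s): [2.57, 2.57, 3.14, 3.14, 3.14, 3.14].

### API

Orientations are given as a rotation vector (axis times angle).
In Python, from station import ctrl gives the robot as it stands.
- The arm moves only by the tool jog_arm, never from a script. Its argument "steps" is a list of rows, each an object of numbers: "dx", "dy", "dz": the shift along the world's x, y, z in units of 60 mm (1.0 is 60 mm); "twist": the turn about the world's z in units of 10 degrees (1.0 is 10 degrees). A call has 1 to 5 rows; each row is the pose to reach, as a shift and turn from the pose measured when the call began; what a row does not reach only later rows make up. A row lasts 1/8 s, in which the tool goes at most 62.5 mm and 10.7 degrees, less where a joint would pass 70% of its speed; a pose out of reach is approached as far as the arm can. A call with a gripper value outside its range is refused whole. "gripper" is the closure in counts, from 0 (fully open) to 255 (shut), set as the call begins (left out, the last holds). The fingers move at their own pace and stop on an object; "newtons" is the grip in N (left out, the last holds). Time passes only in rows, so rows that repeat a pose let the fingers close. It gives the time, the measured TCP pose, the force and the opening at its end, in the units of the state.
- ctrl.get_obs(): the state, without advancing time (a new reading comes with each control period).
- ctrl.get_image(name): name is "side" or "top"; returns a dict with "frame" (480x640x3 uint8, red, green, blue), "range_z" (480x640 float32, m along the optical axis (not along the pixel's ray), 0 where there is no reading), "fx", "fy", "cx", "cy" (pixels), "extrinsics" (4x4, takes a point from camera to world coordinates). Camera axes: x right, y down, z forward; pixel columns grow to the right and rows downward; lengths in m; the calibration is good to about 2 mm. A picture is of the moment at which its call begins.
- ctrl.finish_job(): hands the job in, once; it reports no verdict.
The state is a dict: "t": time; "q": joint angles; "dq": joint speeds; "effort": joint torques, N m; "tool_pos": TCP position; "tool_rot": TCP orientation; "contact_force": force on the tool from outside, world axes, zero at the start; "wrist_torque": the same for the moment, N m; "opening": finger opening in m.
Only numpy, scipy, OpenCV 4.12 (cv2) and the standard library are available. Lean on these libraries where they do the work, as an engineer would, in place of code of your own. Each camera call takes 0.05 s, during which the arm holds its last target.

### The job

With the cross-action forceps, take the blue-banded needle guide out of the disinfection tray and set it down flat, feet down, inside the shallow green-lined procedure tray without dropping it, then lay the forceps back level in the two cradles of their rest. Touch the guide only with the forceps, never with the gripper or arm, and leave the other two guides, the tumbler and the gel bottle as they are.

Things in the scene. Friction and masses are not known exactly. Their poses are not given: they have to be found in the camera images.
- forceps: stainless self-closing cross-action forceps, 212 mm long, about 115 g, arms 12 mm tall. Origin: midway between the two finger plates, on the underside of the arms. x runs along them to the jaws, y across from plate to plate, z up out of their flat side. Tail end at x = -96 mm, arms pivot at -75, cross at +48, jaw ends at +116. Let go, they spring shut
- plates_mid (a point): midway between the finger plates, z = +6 mm in the forceps' frame. The plates are upright, serrated, 40 mm long (x) and 20 mm tall, outer faces 49 mm apart with the jaws shut. Squeezing them opens the jaws: gap = 2.4 x (49 mm - plate spacing): spacing 43 mm gives gap 14 mm, 36.5 mm gives 30 mm; stops at 34 mm. Each plate follows an arc about the tail
- jaw_mid (a point): middle of the jaws, between their black pads: x = +104, z = +6 mm in the forceps' frame. Pads are 22 mm long, 12 mm tall, parallel at a gap of about 14 mm. At 30 mm gap the jaws measure 50 mm over their backs
- jaw_a (a joint): how far one of the two arms is squeezed: 0 rad jaws shut, 0.04 at 14 mm gap, 0.08 at 30 mm, 0.10 at the stops. Squeeze needed on the plates: 12 N to start opening, 16 N at 14 mm gap, 22 N at 30 mm, 24 N at the stops. With a guide between the jaws, 6 to 10 N on the plates still carries the forceps and leaves 2.5 to 4 N on the guide; more than 16 N lets it go
- rest: forceps rest, fixed: base plate 150 x 85 x 6 mm with two white cradles (8 mm thick) at x = -50 and +50 mm; their flat saddles are 55 mm above the desk, 52 mm wide between end lugs that rise to 73 mm. Origin: centre of underside, z up. The forceps start level in it, origins in line, underside at z = 55 mm, plates free between the cradles; jaws may point either way when put back
- rack: disinfection tray, fixed: open steel box 200 (x) x 170 (y) mm, walls 72 mm high, 3 mm thick. Origin: centre of underside, z up. Two grey comb bars across at x = -30 and +30 mm (8 mm thick) carry three guides side by side, lengthways along x, at y = -45, 0, +45 mm, undersides 34 mm above the desk; lugs 12 mm high flank each guide with 2 mm play
- guide_blue: needle guide to fetch, blue feet and bands, about 50 g, in any of the three notches: cream keel 108 mm long (x), 14 mm wide (y), 14 mm tall; steel needle tube 8 mm across along its top (21 mm tall in all, 118 mm over all; funnel at +x 24 mm tall); at each end (x = +-47 mm) a foot 16 x 27 mm, 10 mm tall. Origin: centre of underside, z up
- guide_mid (a point): middle of guide_blue, 14 mm above its underside: a good place for the jaws, clear of the comb bars
- guide_orange: an ultrasound needle guide just like guide_blue in shape and size but with orange feet and bands; it lies in another notch of the same comb holders and must be left there
- guide_green: an ultrasound needle guide just like guide_blue in shape and size but with green feet and bands; it lies in another notch of the same comb holders and must be left there
- tray: procedure tray, fixed: shallow open steel tray 200 (x) x 112 (y) mm, walls 20 mm high, 3 mm thick, dark green lining. Origin: centre of underside, z up; its inner floor is 5 mm above the desk. The guide fits in lengthways
- tumbler: dark grey insulated tumbler, 78 mm across, 201 mm tall with its carrying loop, standing loose. Origin: centre of underside
- gel_bottle: white pump bottle with blue label band, 58 mm across, 184 mm tall with its pump spout, standing loose. Origin: centre of underside

How it is judged:
By the outcome, as a careful person would: the job done as asked, in the order asked, and still so for the second after the job is handed in, with the robot touching nothing.
It also fails if it takes over 54 s, if anything falls off the work surface, if the arm or the gripper's body presses on something with over 40 N, if the wrist force passes 120 N, or if a joint passes its speed limit or range.

## Working session

There is one attempt and no reset: what is moved stays moved. The work goes in short steps, Python scripts to look and compute and a tool call to move; the robot and the scene stay as the last step left them, time stands still between calls to the robot, and variables do not carry over. Pictures are saved under pics/ and viewed, and the job is handed in when it is done.

Besides the shell and the picture viewer there is one more tool, called in YAML: its name, and indented under it one key for each argument. jog_arm: Moves the arm, as the interface text tells. Its arguments: {"type":"object","properties":{"steps":{"type":"array"},"gripper":{"type":"number"},"newtons":{"type":"number"}},"required":["steps"]}

```bash
ls; mkdir -p pics
cat > h.py <<'E'
import numpy as np, cv2, pickle
from station import ctrl
def grab(n,tag):
    im=ctrl.get_image(n); cv2.imwrite(f'pics/{tag}.png',im['frame'][:,:,::-1]); pickle.dump(im,open(f'{tag}.pkl','wb')); return im
def load(tag): return pickle.load(open(f'{tag}.pkl','rb'))
def ray(im,u,v):
    E=np.array(im['extrinsics']); d=E[:3,:3]@np.array([(u-im['cx'])/im['fx'],(v-im['cy'])/im['fy'],1]); return E[:3,3],d
def plane(im,u,v,z):
    o,d=ray(im,u,v); return o+d*(z-o[2])/d[2]
def cloud(im):
    E=np.array(im['extrinsics']); Z=im['range_z']; v,u=np.mgrid[:480,:640]
    P=np.stack([(u-im['cx'])/im['fx']*Z,(v-im['cy'])/im['fy']*Z,Z],-1)@E[:3,:3].T+E[:3,3]
    P[Z<=0]=np.nan; return P
E
python3 - <<'E'
from h import *
np.set_printoptions(precision=4,suppress=True)
for n in('top','side'):
    im=grab(n,n+'0'); print(im['extrinsics'],im['fx'])
print(ctrl.get_obs())
E
```

```text
pics
[[ 0.0081 -0.9938  0.1111  0.4709]
 [-0.9999 -0.0072  0.0087  0.0229]
 [-0.0078 -0.1112 -0.9938  1.1128]
 [ 0.      0.      0.      1.    ]] 508.44920912608944
[[-0.8124 -0.3285  0.4818  0.0401]
 [-0.5831  0.4597 -0.6698  0.7604]
 [-0.0015 -0.8251 -0.565   0.713 ]
 [ 0.      0.      0.      1.    ]] 523.5544957111731
{'t': 0.1, 'q': array([-1.385 ,  0.0533,  1.6142,  0.    ,  1.476 , -0.119 ]), 'dq': array([-0.0001, -0.0015, -0.003 ,  0.0013, -0.0012,  0.0009]), 'effort': array([  0.001 , -39.4905, -37.1361,  -0.0001,   0.0039,  -0.    ]), 'tool_pos': array([ 0.1875, -0.5956,  0.2302]), 'tool_rot': array([-3.1034, -0.4767,  0.    ]), 'contact_force': array([0.4075, 1.0345, 0.1636]), 'wrist_torque': array([-0.0289, -0.0458, -0.0089]), 'opening': 0.08515817864658906}
```

View pics/top0.png

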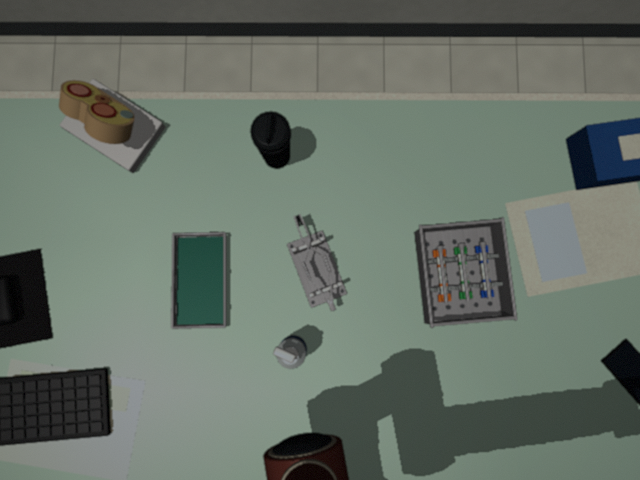

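View pics/side0.png

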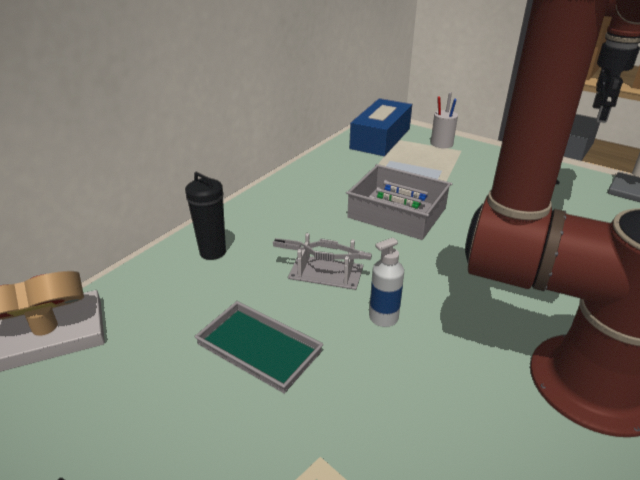

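The top view shows the tray at (201,280), the forceps on their rest at (317,265) with black jaws at (298,220), and the rack at (467,272). Blue is the right-hand guide, at (484,268). I'll enlarge the crops.

Run:
```python
from h import *
a=load('top0')['frame'][:,:,::-1]; b=load('side0')['frame'][:,:,::-1]
def crop(f,x0,y0,w,h,s,n): cv2.imwrite(f'pics/{n}.png',cv2.resize(f[y0:y0+h,x0:x0+w],None,fx=s,fy=s,interpolation=cv2.INTER_CUBIC))
crop(a,270,200,100,120,5,'c1'); crop(a,410,205,120,130,4.5,'c2'); crop(b,260,220,130,80,6,'c3'); crop(b,335,155,130,90,6,'c4')
```

```text
(no output)
```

View pics/c1.png

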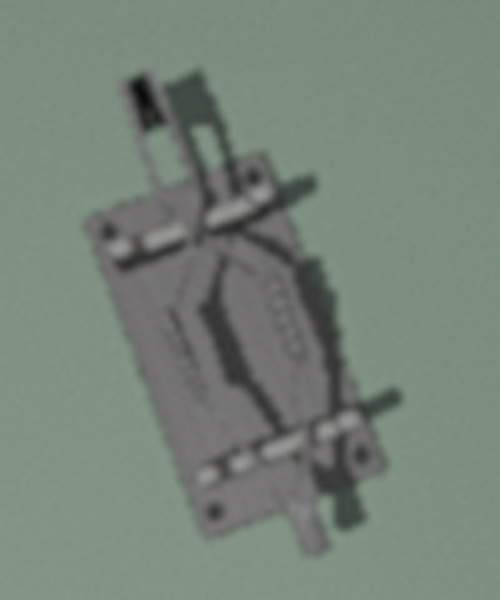

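View pics/c2.png

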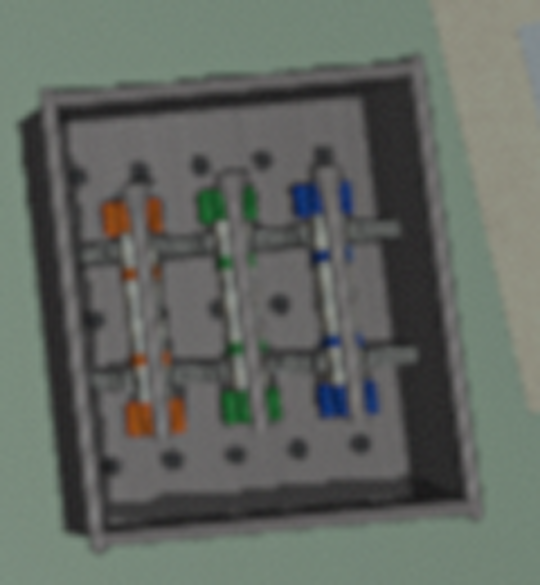

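View pics/c3.png

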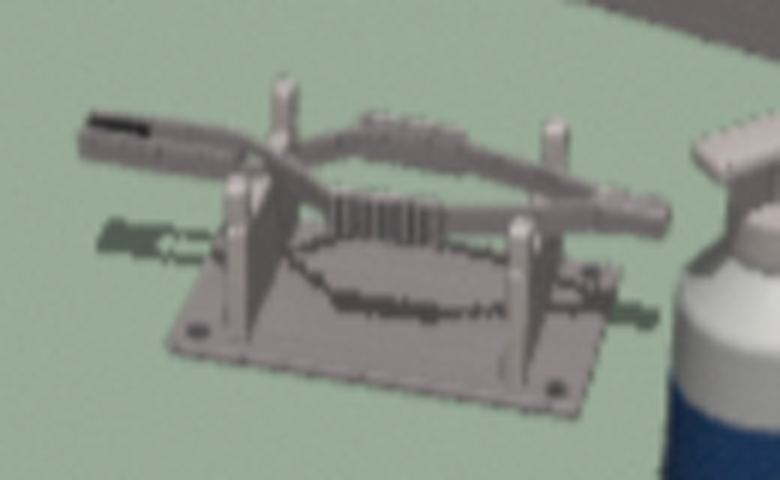

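View pics/c4.png

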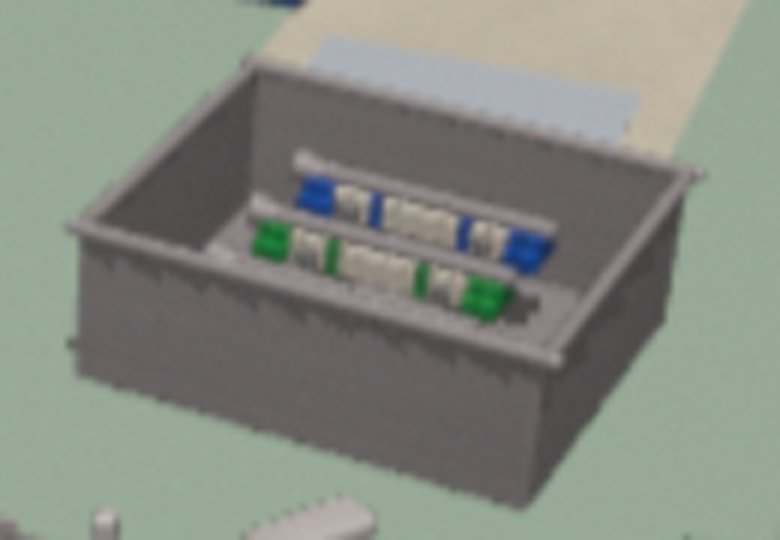

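The crops show the forceps with their jaws at the upper end. In c2 the blue guide lies in the right notch, with its feet at about (320,200) and (345,400). Next I'll measure everything.

```bash
cat > m.py <<'E'
from h import *
np.set_printoptions(precision=4,suppress=True)
def rect(P,lo,hi,box,name,mask=None):
    x0,x1,y0,y1=box
    m=(P[...,2]>lo)&(P[...,2]<hi)&(P[...,0]>x0)&(P[...,0]<x1)&(P[...,1]>y0)&(P[...,1]<y1)
    if mask is not None:m&=mask
    q=P[m]
    r=cv2.minAreaRect((q[:,:2]*1000).astype(np.float32)); print(name,m.sum(),'rect',np.round(r[0],1),np.round(r[1],1),round(r[2],1),'z med',np.median(q[:,2]).round(4),'max',q[:,2].max().round(4)); return q
E
python3 - <<'E'
from m import *
for t in('top0','side0'):
    im=load(t);P=cloud(im);print(t)
    hsv=cv2.cvtColor(im['frame'],cv2.COLOR_RGB2HSV)
    blue=(hsv[...,0]>105)&(hsv[...,0]<130)&(hsv[...,1]>150)&(hsv[...,2]>60)
    rect(P,.03,.06,(.35,.65,-.42,-.2),'blue',blue)
    grn=(hsv[...,0]>50)&(hsv[...,0]<75)&(hsv[...,1]>150)&(hsv[...,2]>50)
    rect(P,.03,.06,(.35,.65,-.42,-.2),'green',grn)
    rect(P,.067,.08,(.35,.65,-.45,-.18),'rackrim')
    rect(P,.015,.027,(.35,.65,.15,.35),'trayrim')
    rect(P,.05,.09,(.35,.68,-.1,.08),'forceps+lugs')
    rect(P,.003,.012,(.35,.65,-.08,.09),'restbase')
    rect(P,.1,.3,(.6,.95,.0,.3),'tumbler')
    rect(P,.1,.3,(.25,.45,.0,.12),'gel')
    q=P[(P[...,0]>.4)&(P[...,0]<.6)&(P[...,1]>.1)&(P[...,1]<.15)]; print('desk',np.nanmedian(q[:,2]))
E
```

```text
top0
blue 94 rect [ 540.9 -331.2] [105.9  24.7] 5.7 z med 0.0464 max 0.0539
green 59 rect [ 537.4 -285.5] [103.5  24.2] 7.0 z med 0.0463 max 0.0539
rackrim 1352 rect [ 537.1 -288.2] [211.1 178.6] 5.4 z med 0.0755 max 0.08
trayrim 897 rect [519.7 273. ] [206.  119.1] 1.3 z med 0.0224 max 0.027
forceps+lugs 795 rect [511.8  21.1] [105.9 285.3] 87.5 z med 0.0673 max 0.09
restbase 3449 rect [500.2   5.6] [169.2 298.3] 89.8 z med 0.0053 max 0.012
tumbler 1541 rect [797.9 109.9] [77.2 76. ] 1.1 z med 0.1774 max 0.2045
gel 973 rect [322.3  52. ] [167.5  57.2] 17.2 z med 0.1564 max 0.2738
desk 0.0012426257216423542
side0
blue 58 rect [ 536.9 -319.7] [107.5  15.2] 6.1 z med 0.0464 max 0.0529
green 48 rect [ 533.2 -275.7] [106.2  20.6] 11.3 z med 0.0459 max 0.0534
rackrim 944 rect [ 535.7 -284.4] [211.5 183. ] 5.4 z med 0.0751 max 0.08
trayrim 1348 rect [517.8 275.2] [207.6 120.2] 1.5 z med 0.0234 max 0.027
forceps+lugs 1233 rect [553.2  27. ] [212.   75.9] 23.5 z med 0.0654 max 0.0774
restbase 2673 rect [500.    5.2] [300.1 169.5] 0.1 z med 0.0059 max 0.012
tumbler 1605 rect [791.5 117.2] [77.7 71.9] 49.3 z med 0.1606 max 0.2052
gel 1150 rect [370.1  76.9] [57.5 46.6] 28.2 z med 0.1331 max 0.1877
desk 0.002830139854269831
```

Run:
```python
from m import *
im=load('top0'); s=load('side0')
c=lambda x,y:(270+(x+.5)/5-.5,200+(y+.5)/5-.5)
d=lambda x,y:(260+(x+.5)/6-.5,220+(y+.5)/6-.5)
for n,p in dict(jawtip=(140,76),tail=(316,550)).items():
    print(n,plane(im,*c(*p),.067)[:2])
for n,p in dict(jawtip=(88,117),tail=(668,205)).items():
    print(n,'side',plane(s,*d(*p),.067)[:2])
L=[plane(im,*c(*p),.073)[:2] for p in [(118,245),(264,190),(205,472),(353,420)]]
print('lugs',np.array(L),np.mean(L,0))
S=[plane(s,*d(*p),.073)[:2] for p in [(238,180),(285,85),(520,225),(557,127)]]
print('lugs side',np.array(S),np.mean(S,0))
a=np.array(L);v=(a[0]+a[1]-a[2]-a[3])/2;print(np.degrees(np.arctan2(v[1],v[0])),np.linalg.norm(v))
a=np.array(S);v=(a[0]+a[1]-a[2]-a[3])/2;print(np.degrees(np.arctan2(v[1],v[0])),np.linalg.norm(v))
# heights of forceps from depth near plates
P=cloud(im)
for t,(x,y) in dict(jaw=(140,110),plateR=(285,320),plateL=(185,345),tail=(305,520)).items():
    u,v_=map(round,c(x,y)); print(t,P[v_,u])
# triangulate lugs
def tri(p,q):
    o1,d1=ray(im,*p);o2,d2=ray(s,*q)
    A=np.stack([d1,-d2],1);k=np.linalg.lstsq(A,o2-o1,rcond=None)[0];a=o1+d1*k[0];b=o2+d2*k[1];return (a+b)/2,np.linalg.norm(a-b)
print('tri jaw',tri(c(140,76),d(88,117)),'tail',tri(c(316,550),d(668,205)))
```

```text
jawtip [0.6528 0.0605]
tail [ 0.4573 -0.0135]
jawtip side [0.654  0.0596]
tail side [ 0.457  -0.0157]
lugs [[ 0.5813  0.0686]
 [ 0.6045  0.0087]
 [ 0.4886  0.032 ]
 [ 0.5102 -0.0282]] [0.5461 0.0203]
lugs side [[ 0.5817  0.0655]
 [ 0.6032  0.009 ]
 [ 0.4882  0.0305]
 [ 0.509  -0.0258]] [0.5455 0.0198]
21.423795307826197 0.10046596495141376
20.38402350909487 0.10015717707408867
jaw [0.6373 0.0594 0.0691]
plateR [ 0.55   -0.0011  0.0738]
plateL [0.5397 0.0399 0.0694]
tail [ 0.4686 -0.0097  0.0695]
tri jaw (array([0.6528, 0.0606, 0.068 ]), np.float64(0.0004652189132123704)) tail (array([ 0.4567, -0.0138,  0.0683]), np.float64(0.0013673784426846052))
```

jog_arm:
  steps:
    - {"dx": 0.5, "dy": 0.88, "dz": 0.2}
    - {"dx": 1, "dy": 1.76, "dz": 0.4}
    - {"dx": 1.5, "dy": 2.64, "dz": 0.5}
    - {"dx": 2.0, "dy": 3.5, "dz": 0.5}
    - {"dx": 2.5, "dy": 4.4, "dz": 0.5, "twist": 0.34}
  gripper: 0
  newtons: 30

```text
validation failed for argument at $.st...
```

jog_arm:
  steps:
    - {"dx": 0.5, "dy": 0.88, "dz": 0.2, "twist": 0.0}
    - {"dx": 1.0, "dy": 1.76, "dz": 0.4, "twist": 0.0}
  gripper: 0
  newtons: 30

```text
t: 0.35
tool_pos: [0.2476, -0.4886, 0.2531]
tool_rot: [-3.101, -0.474, 0.0]
contact_force: [0.6, -0.2, 0.1]
opening: 0.0855
```

jog_arm:
  steps:
    - {"dx": 0.5, "dy": 0.88, "dz": 0.1, "twist": 0.1}
    - {"dx": 1.0, "dy": 1.76, "dz": 0.1, "twist": 0.2}
    - {"dx": 1.5, "dy": 2.64, "dz": 0.1, "twist": 0.3}
    - {"dx": 2.0, "dy": 3.5, "dz": 0.1, "twist": 0.34}
    - {"dx": 2.5, "dy": 4.4, "dz": 0.1, "twist": 0.34}

```text
t: 0.98
tool_pos: [0.398, -0.2227, 0.2588]
tool_rot: [-3.086, -0.565, 0.0]
contact_force: [1.0, 0.5, -0.1]
opening: 0.0855
```

jog_arm:
  steps:
    - {"dx": 0.5, "dy": 0.85, "dz": 0.0, "twist": 0.0}
    - {"dx": 1.0, "dy": 1.7, "dz": 0.0, "twist": 0.0}
    - {"dx": 1.5, "dy": 2.5, "dz": 0.0, "twist": 0.0}
    - {"dx": 2.0, "dy": 3.3, "dz": -0.4, "twist": 0.0}
    - {"dx": 2.46, "dy": 4.05, "dz": -1.0, "twist": 0.02}

```text
t: 1.6
tool_pos: [0.5466, 0.0212, 0.2001]
tool_rot: [-3.086, -0.572, -0.005]
contact_force: [0.6, -1.1, -0.7]
opening: 0.0854
```

jog_arm:
  steps:
    - {"dx": 0.0, "dy": 0.0, "dz": -0.8, "twist": 0.0}
    - {"dx": 0.0, "dy": 0.0, "dz": -1.2, "twist": 0.0}
    - {"dx": 0.0, "dy": 0.0, "dz": -1.2, "twist": 0.0}

```text
t: 1.98
tool_pos: [0.5443, 0.0216, 0.1249]
tool_rot: [-3.084, -0.572, 0.005]
contact_force: [0.1, -0.5, 0.3]
opening: 0.0852
```

Run:
```python
from m import *
o=ctrl.get_obs();print(o['tool_pos'],o['tool_rot'],o['t'])
a=grab('top','t1')['frame'][:,:,::-1];b=grab('side','s1')['frame'][:,:,::-1]
cv2.imwrite('pics/c5.png',np.hstack([cv2.resize(a[180:330,250:400],(400,400)),cv2.resize(b[180:330,220:370],(400,400))]))
```

```text
[0.5443 0.0216 0.1249] [-3.084  -0.572   0.0051] 1.975
```

View pics/c5.png

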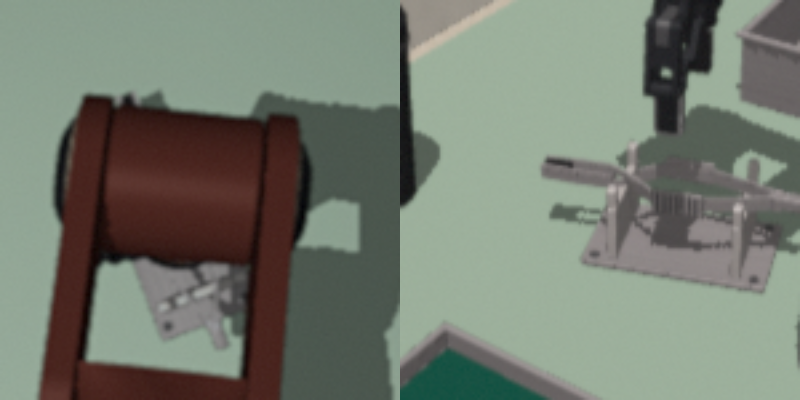

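jog_arm:
  steps:
    - {"dx": 0.02, "dy": -0.03, "dz": -0.6, "twist": 0.0}
    - {"dx": 0.02, "dy": -0.03, "dz": -1.1, "twist": 0.0}
    - {"dx": 0.02, "dy": -0.03, "dz": -1.31, "twist": 0.0}
    - {"dx": 0.02, "dy": -0.03, "dz": -1.31, "twist": 0.0}

```text
t: 2.58
tool_pos: [0.5485, 0.0191, 0.0508]
tool_rot: [-3.086, -0.571, -0.006]
contact_force: [0.3, 0.4, 0.1]
opening: 0.0853
```

jog_arm:
  steps:
    - {"dx": 0.0, "dy": 0.0, "dz": 0.0, "twist": 0.0}
    - {"dx": 0.0, "dy": 0.0, "dz": 0.0, "twist": 0.0}
    - {"dx": 0.0, "dy": 0.0, "dz": 0.0, "twist": 0.0}
  gripper: 90
  newtons: 20

```text
t: 2.95
tool_pos: [0.5491, 0.019, 0.0517]
tool_rot: [-3.087, -0.571, -0.009]
contact_force: [-0.2, 0.0, -0.7]
opening: 0.0553
```

jog_arm:
  steps:
    - {"dx": -0.05, "dy": 0.02, "dz": -0.09, "twist": 0.0}
    - {"dx": -0.05, "dy": 0.02, "dz": -0.09, "twist": 0.0}

```text
t: 3.2
tool_pos: [0.5453, 0.0204, 0.0456]
tool_rot: [-3.086, -0.571, -0.006]
contact_force: [0.6, 0.3, 0.7]
opening: 0.0551
```

Run:
```python
from m import *
o=ctrl.get_obs();print(o['tool_pos'],o['tool_rot'],o['opening'],o['t'])
b=grab('side','s2')['frame'][:,:,::-1]
cv2.imwrite('pics/c6.png',cv2.resize(b[180:300,230:410],(800,533)))
o=ctrl.get_obs();print(o['tool_pos'],o['tool_rot'],o['opening'],o['t'])
```

```text
[0.5453 0.0204 0.0456] [-3.0863 -0.5714 -0.0064] 0.05513747581735017 3.2
[0.5455 0.0203 0.0458] [-3.0864 -0.5714 -0.0071] 0.055010826682440214 3.25
```

View pics/c6.png

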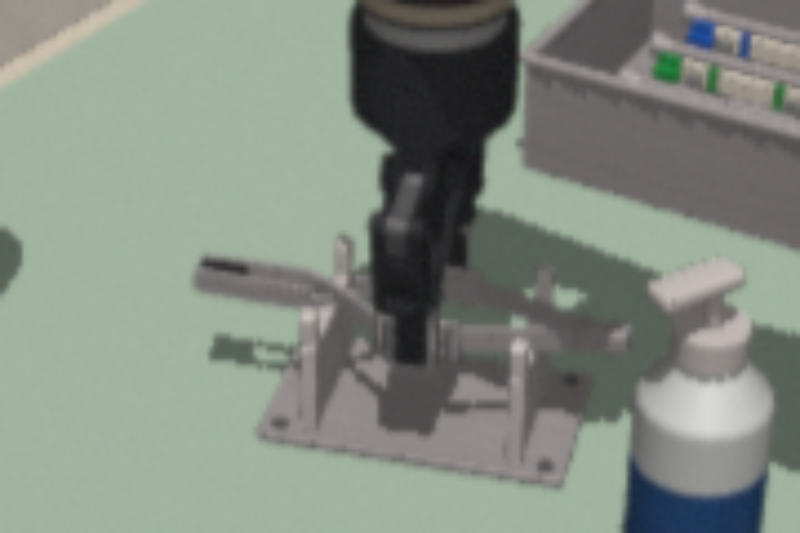

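The fingers straddle the plates at about (405,330), with their tips slightly below them. I'll close in small steps and see how the opening responds.

jog_arm:
  steps:
    - {"dx": 0.0, "dy": 0.0, "dz": 0.0, "twist": 0.0}
    - {"dx": 0.0, "dy": 0.0, "dz": 0.0, "twist": 0.0}
  gripper: 112
  newtons: 20

```text
t: 3.5
tool_pos: [0.5459, 0.0202, 0.0462]
tool_rot: [-3.087, -0.571, -0.008]
contact_force: [0.4, -0.7, 2.2]
opening: 0.0481
```

jog_arm:
  steps:
    - {"dx": 0.0, "dy": 0.0, "dz": 0.0, "twist": 0.0}
    - {"dx": 0.0, "dy": 0.0, "dz": 0.0, "twist": 0.0}
  gripper: 122

```text
t: 3.75
tool_pos: [0.5464, 0.0201, 0.0467]
tool_rot: [-3.087, -0.572, -0.01]
contact_force: [0.5, 0.3, 3.8]
opening: 0.0447
```

jog_arm:
  steps:
    - {"dx": 0.0, "dy": 0.0, "dz": 0.0, "twist": 0.0}
    - {"dx": 0.0, "dy": 0.0, "dz": 0.0, "twist": 0.0}
  gripper: 132

```text
t: 4.0
tool_pos: [0.5468, 0.02, 0.0472]
tool_rot: [-3.087, -0.571, -0.011]
contact_force: [-0.4, -1.0, 5.2]
opening: 0.0418
```

jog_arm:
  steps:
    - {"dx": 0.0, "dy": 0.0, "dz": 0.4, "twist": 0.0}
    - {"dx": 0.0, "dy": 0.0, "dz": 0.9, "twist": 0.0}
    - {"dx": 0.0, "dy": 0.0, "dz": 1.6, "twist": 0.0}
    - {"dx": 0.0, "dy": 0.0, "dz": 2.4, "twist": 0.0}
    - {"dx": 0.0, "dy": 0.0, "dz": 2.4, "twist": 0.0}

```text
t: 4.62
tool_pos: [0.549, 0.02, 0.1953]
tool_rot: [3.089, 0.572, 0.022]
contact_force: [0.3, 0.0, -1.7]
opening: 0.0414
```

Run:
```python
from m import *
o=ctrl.get_obs();print(o['tool_pos'],o['tool_rot'],o['opening'],o['t'],o['contact_force'],o['wrist_torque'])
b=grab('side','s3')['frame'][:,:,::-1]
cv2.imwrite('pics/c7.png',cv2.resize(b[120:300,220:460],(800,600)))
```

```text
[0.549  0.02   0.1953] [3.0888 0.5722 0.0224] 0.041384307918899035 4.625 [ 0.2964  0.017  -1.7089] [-0.0277  0.0101  0.0174]
```

View pics/c7.png

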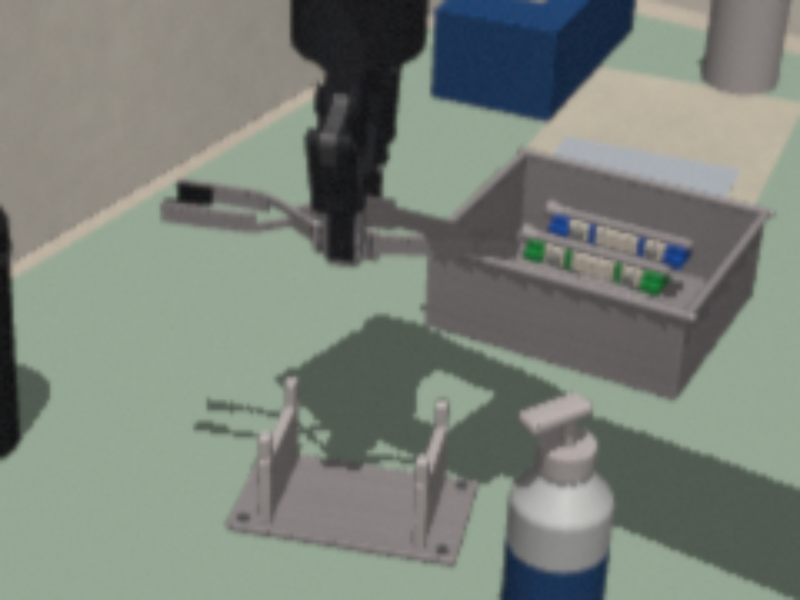

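The forceps lifted level with the jaws open, pads at about (195,195). The arm only takes twists about vertical, so I'll pitch the jaws down by pressing the tail on the rack's far rim.

jog_arm:
  steps:
    - {"dx": 0.5, "dy": -0.8, "dz": 0.0, "twist": -0.3}
    - {"dx": 1.0, "dy": -1.6, "dz": 0.0, "twist": -0.6}
    - {"dx": 1.5, "dy": -2.4, "dz": 0.0, "twist": -0.9}
    - {"dx": 2.0, "dy": -3.2, "dz": -0.1, "twist": -1.2}
    - {"dx": 2.4, "dy": -4.0, "dz": -0.3, "twist": -1.55}

```text
t: 5.3
tool_pos: [0.6912, -0.2209, 0.1708]
tool_rot: [-3.136, -0.147, -0.009]
contact_force: [-0.6, 0.9, -0.4]
opening: 0.0416
```

```bash
cat > st.py <<'E'
from m import *
from scipy.spatial.transform import Rotation as R
def st():
    o=ctrl.get_obs();M=R.from_rotvec(o['tool_rot']).as_matrix()
    print('t',o['t'],'pos',(o['tool_pos']*1000).round(1),'yaw',round(np.degrees(np.arctan2(M[1,0],M[0,0])),2),'tilt',M[:2,2].round(4),'op',round(o['opening']*1000,2),'F',o['contact_force'].round(1),'T',o['wrist_torque'].round(3)); return o
E
python3 -c "from st import *;st()"
```

```text
t 5.3 pos [ 691.2 -220.9  170.8] yaw 5.38 tilt [0.0059 0.0023] op 41.55 F [-0.6  0.9 -0.4] T [-0.019 -0.08   0.01 ]
```

jog_arm:
  steps:
    - {"dx": 0.3, "dy": -0.4, "dz": -0.4, "twist": 0.0}
    - {"dx": 0.52, "dy": -0.8, "dz": -0.8, "twist": 0.0}
    - {"dx": 0.52, "dy": -0.8, "dz": -1.3, "twist": 0.0}
    - {"dx": 0.52, "dy": -0.8, "dz": -1.4, "twist": 0.0}

```text
t: 5.8
tool_pos: [0.7187, -0.2674, 0.0793]
tool_rot: [-3.131, -0.147, 0.006]
contact_force: [-1.0, 0.4, -3.0]
opening: 0.0414
```

Run:
```python
from st import *
st()
b=grab('side','s4')['frame'][:,:,::-1]; a=grab('top','t4')['frame'][:,:,::-1]
cv2.imwrite('pics/c8.png',np.hstack([cv2.resize(b[80:240,300:460],(400,400)),cv2.resize(a[100:260,400:560],(400,400))]))
```

```text
t 5.8 pos [ 718.7 -267.4   79.3] yaw 5.36 tilt [-0.0042  0.0074] op 41.43 F [-1.   0.4 -3. ] T [ 0.02  -0.008 -0.039]
```

View pics/c8.png

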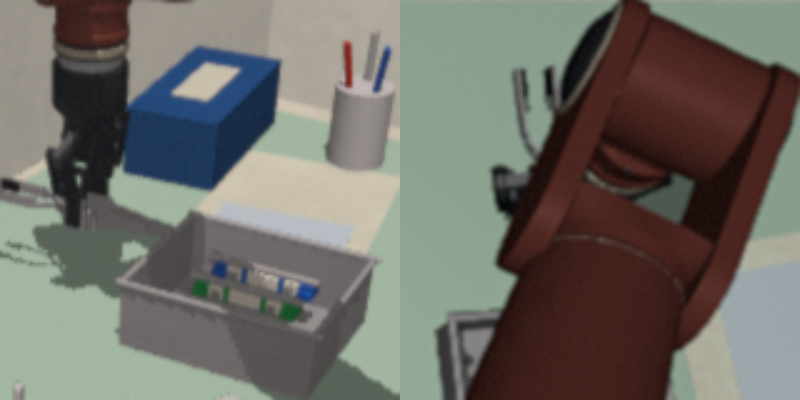

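jog_arm:
  steps:
    - {"dx": 0.05, "dy": 0.0, "dz": -0.2, "twist": 0.0}
    - {"dx": 0.05, "dy": 0.0, "dz": -0.35, "twist": 0.0}
    - {"dx": 0.05, "dy": 0.0, "dz": -0.45, "twist": 0.0}

```text
t: 6.28
tool_pos: [0.724, -0.2674, 0.0566]
tool_rot: [-3.133, -0.148, -0.003]
contact_force: [1.0, 0.1, 1.2]
opening: 0.0416
```

jog_arm:
  steps:
    - {"dx": 0.0, "dy": 0.0, "dz": -0.1, "twist": 0.0}
    - {"dx": 0.0, "dy": 0.0, "dz": -0.2, "twist": 0.0}
    - {"dx": 0.0, "dy": 0.0, "dz": -0.25, "twist": 0.0}

```text
t: 6.65
tool_pos: [0.7238, -0.2675, 0.0412]
tool_rot: [-3.133, -0.148, -0.002]
contact_force: [-0.1, 0.5, 1.5]
opening: 0.0415
```

Run:
```python
from st import *
st()
b=grab('side','s5')['frame'][:,:,::-1]
cv2.imwrite('pics/c9.png',cv2.resize(b[100:240,260:460],(800,560)))
```

```text
t 6.65 pos [ 723.8 -267.5   41.2] yaw 5.41 tilt [0.0013 0.0049] op 41.48 F [-0.1  0.5  1.5] T [ 0.02   0.253 -0.04 ]
```

View pics/c9.png

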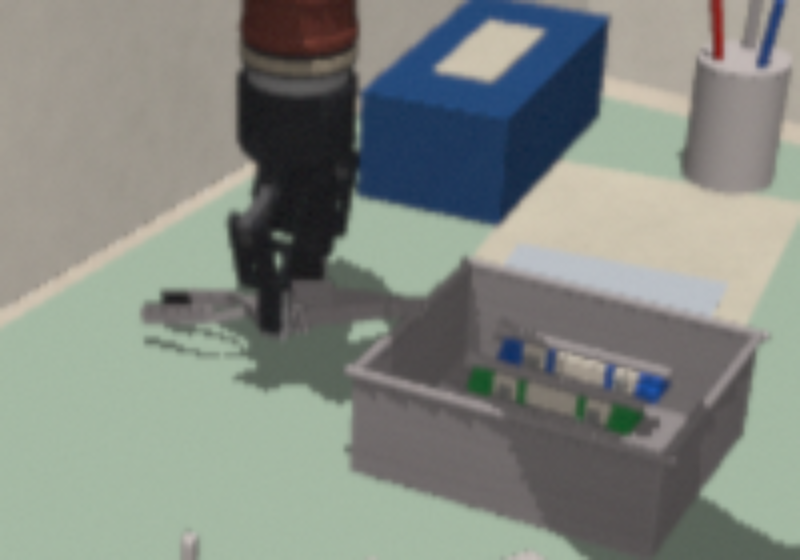

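jog_arm:
  steps:
    - {"dx": 0.0, "dy": 0.0, "dz": -0.08, "twist": 0.0}
    - {"dx": 0.0, "dy": 0.0, "dz": -0.1, "twist": 0.0}

```text
t: 6.95
tool_pos: [0.7237, -0.2676, 0.0344]
tool_rot: [-3.133, -0.148, -0.002]
contact_force: [0.4, -0.9, 1.2]
opening: 0.0412
```

jog_arm:
  steps:
    - {"dx": 0.0, "dy": 0.0, "dz": 0.5, "twist": 0.0}
    - {"dx": 0.0, "dy": 0.0, "dz": 1.2, "twist": 0.0}
    - {"dx": 0.0, "dy": 0.0, "dz": 2.1, "twist": 0.0}
    - {"dx": 0.0, "dy": 0.0, "dz": 2.8, "twist": 0.0}
    - {"dx": 0.0, "dy": 0.0, "dz": 2.8, "twist": 0.0}

```text
t: 7.58
tool_pos: [0.726, -0.2687, 0.2087]
tool_rot: [3.138, 0.148, 0.016]
contact_force: [0.3, 0.0, -1.4]
opening: 0.0418
```

Run:
```python
from st import *
st()
b=grab('side','s6')['frame'][:,:,::-1]
cv2.imwrite('pics/c10.png',cv2.resize(b[60:220,240:440],(750,600)))
```

```text
t 7.575 pos [ 726.  -268.7  208.7] yaw 5.42 tilt [0.0103 0.0005] op 41.84 F [ 0.3  0.  -1.4] T [-0.022 -0.055 -0.04 ]
```

View pics/c10.png

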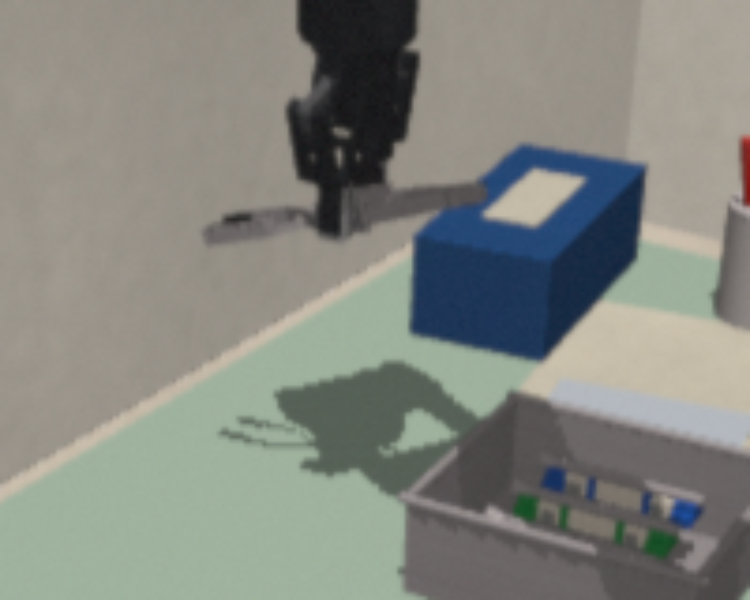

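```bash
cat >> st.py <<'E'
def vp(im,u,v,p,yaw):
    n=np.array([-np.sin(np.radians(yaw)),np.cos(np.radians(yaw)),0]);o,d=ray(im,u,v);return o+d*((np.array(p)-o)@n)/(d@n)
E
python3 - <<'E'
from st import *
im=load('s6');p=[.726,-.2687,.2087]
f=lambda x,y:(240+(x+.5)/3.75-.5,60+(y+.5)/3.75-.5)
A=vp(im,*f(216,226),p,5.4);B=vp(im,*f(484,190),p,5.4);print(A,B,np.linalg.norm(A-B),np.degrees(np.arcsin((B-A)[2]/np.linalg.norm(A-B))))
P=cloud(im)
# points of forceps
q=P[110:130,290:372].reshape(-1,3)
n=np.array([-np.sin(.0942),np.cos(.0942),0]);e=np.array([np.cos(.0942),np.sin(.0942),0])
dd=q-np.array(p); m=np.abs(dd@n)<.03
for s in np.arange(-.1,.12,.02):
    k=m&(np.abs(dd@e-s)<.01)
    if k.sum():print(round(s,2),k.sum(),np.percentile(q[k][:,2],[10,50,90]).round(4))
E
```

```text
[ 0.8311 -0.2588  0.1916] [ 0.6313 -0.2777  0.2562] 0.21081955180940612 17.840096784317275
-0.1 12 [0.2513 0.2546 0.2567]
-0.08 38 [0.2449 0.2506 0.2551]
-0.06 53 [0.2386 0.2448 0.2502]
-0.04 56 [0.2327 0.2383 0.243 ]
-0.02 99 [0.2234 0.2327 0.2385]
0.0 58 [0.2156 0.2282 0.2406]
0.02 18 [0.2128 0.2211 0.2283]
0.04 32 [0.2043 0.2089 0.2181]
0.06 63 [0.1993 0.2057 0.2108]
0.08 57 [0.1941 0.1998 0.2045]
0.1 43 [0.1893 0.195  0.199 ]
```

jog_arm:
  steps:
    - {"dx": -1.0, "dy": -0.1, "dz": 0.0, "twist": 0.0}
    - {"dx": -2.0, "dy": -0.2, "dz": 0.0, "twist": 0.0}
    - {"dx": -3.0, "dy": -0.3, "dz": 0.0, "twist": 0.0}
    - {"dx": -4.0, "dy": -0.4, "dz": 0.0, "twist": 0.0}
    - {"dx": -5.0, "dy": -0.5, "dz": 0.0, "twist": 0.0}

```text
t: 8.25
tool_pos: [0.4217, -0.297, 0.2015]
tool_rot: [-3.132, -0.149, -0.003]
contact_force: [0.3, -0.8, 0.1]
opening: 0.0412
```

```bash
python3 -c "from st import *;st()"
```

```text
t 8.25 pos [ 421.7 -297.   201.5] yaw 5.43 tilt [0.0015 0.006 ] op 41.19 F [ 0.3 -0.8  0.1] T [-0.055 -0.057  0.079]
```

jog_arm:
  steps:
    - {"dx": -0.9, "dy": -0.1, "dz": -0.1, "twist": 0.0}
    - {"dx": -1.8, "dy": -0.17, "dz": -0.4, "twist": 0.0}
    - {"dx": -1.8, "dy": -0.17, "dz": -1.2, "twist": 0.0}
    - {"dx": -1.8, "dy": -0.17, "dz": -2.1, "twist": 0.0}
    - {"dx": -1.8, "dy": -0.17, "dz": -2.4, "twist": 0.0}

```text
t: 8.88
tool_pos: [0.3104, -0.303, 0.0509]
tool_rot: [-3.123, -0.147, 0.007]
contact_force: [-0.5, 1.1, -1.1]
opening: 0.0415
```

Run:
```python
from st import *
st()
b=grab('side','s7')['frame'][:,:,::-1];a=grab('top','t7')['frame'][:,:,::-1]
cv2.imwrite('pics/c11.png',np.hstack([cv2.resize(b[120:320,340:540],(400,400)),cv2.resize(a[220:420,380:580],(400,400))]))
```

```text
t 8.875 pos [ 310.4 -303.    50.9] yaw 5.4 tilt [-0.0049  0.0151] op 41.52 F [-0.5  1.1 -1.1] T [ 0.008 -0.081  0.016]
```

View pics/c11.png

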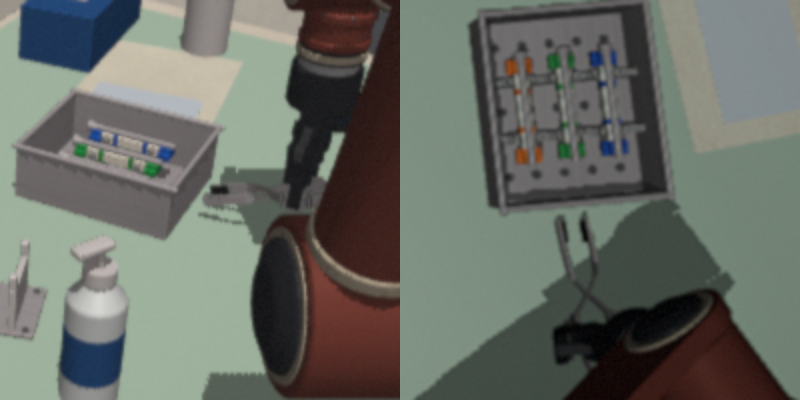

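jog_arm:
  steps:
    - {"dx": 0.15, "dy": 0.01, "dz": 0.0, "twist": 0.0}
    - {"dx": 0.25, "dy": 0.02, "dz": 0.0, "twist": 0.0}
    - {"dx": 0.3, "dy": 0.03, "dz": 0.0, "twist": 0.0}

```text
t: 9.35
tool_pos: [0.3294, -0.3023, 0.0532]
tool_rot: [-3.125, -0.149, 0.007]
contact_force: [-7.3, -2.0, 1.6]
opening: 0.0419
```

```bash
python3 -c "from st import *;st()"
```

```text
t 9.35 pos [ 329.4 -302.3   53.2] yaw 5.47 tilt [-0.0052  0.013 ] op 41.92 F [-7.3 -2.   1.6] T [-0.235  1.089 -0.046]
```

jog_arm:
  steps:
    - {"dx": 0.03, "dy": 0.0, "dz": 0.07, "twist": 0.0}
    - {"dx": 0.06, "dy": 0.0, "dz": 0.14, "twist": 0.0}
    - {"dx": 0.09, "dy": 0.01, "dz": 0.21, "twist": 0.0}
    - {"dx": 0.13, "dy": 0.01, "dz": 0.28, "twist": 0.0}

```text
t: 9.85
tool_pos: [0.3372, -0.3017, 0.0703]
tool_rot: [-3.125, -0.149, 0.007]
contact_force: [-3.0, -0.3, -0.6]
opening: 0.0415
```

Run:
```python
from st import *
st()
b=grab('side','s8')['frame'][:,:,::-1];a=grab('top','t8')['frame'][:,:,::-1]
cv2.imwrite('pics/c12.png',np.hstack([cv2.resize(b[150:250,420:520],(400,400)),cv2.resize(a[300:400,440:540],(400,400))]))
```

```text
t 9.85 pos [ 337.2 -301.7   70.3] yaw 5.48 tilt [-0.0053  0.0129] op 41.48 F [-3.  -0.3 -0.6] T [0.022 0.546 0.032]
```

View pics/c12.png

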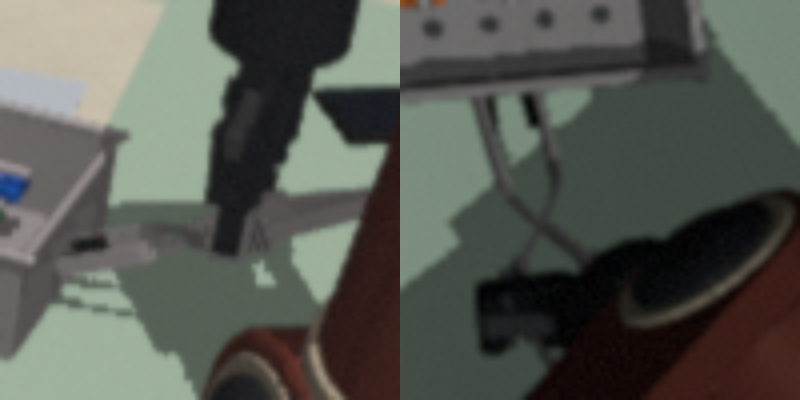

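```bash
cat >> st.py <<'E'
def pitch(tag,p,yaw,lim=.03,lo=-.03,hi=.075,skip=(-.03,.03)):
    """points near the forceps' vertical plane; fit tail and arm slopes"""
    im=load(tag);P=cloud(im).reshape(-1,3);y=np.radians(yaw);n=np.array([-np.sin(y),np.cos(y),0]);e=np.array([np.cos(y),np.sin(y),0])
    dd=P-np.array(p);s=dd@e;w=dd@n
    m=(np.abs(w)<lim)&(s>-.1)&(s<.12)&(dd[:,2]>lo)&(dd[:,2]<hi)
    for a in np.arange(-.1,.12,.02):
        k=m&(np.abs(s-a)<.008)
        if k.sum()>3:print(round(a,2),k.sum(),'z rel',np.percentile(dd[k][:,2],[10,50,90]).round(4),'w',np.percentile(w[k],[10,50,90]).round(3))
E
python3 - <<'E'
from st import *
p=[.3372,-.3017,.0703]
pitch('s8',p,5.4,lo=-.055)
pitch('t8',p,5.4,lo=-.055)
E
```

```text
-0.06 50 z rel [0.0407 0.0472 0.0531] w [-0.006  0.006  0.01 ]
-0.04 76 z rel [0.0304 0.0369 0.0429] w [-0.014  0.01   0.015]
-0.02 130 z rel [0.0182 0.0271 0.067 ] w [-0.019  0.016  0.023]
0.0 50 z rel [0.0064 0.0237 0.04  ] w [-0.023  0.024  0.029]
0.02 41 z rel [-0.0003  0.0055  0.0116] w [-0.01   0.006  0.02 ]
0.04 45 z rel [-0.0135 -0.0078 -0.0004] w [-0.009  0.004  0.015]
0.06 69 z rel [-0.0227 -0.018  -0.0106] w [-0.014  0.012  0.018]
0.08 73 z rel [-0.0332 -0.0267 -0.021 ] w [-0.014  0.012  0.018]
0.1 157 z rel [-0.0407 -0.0215  0.007 ] w [-0.02   0.007  0.025]
-0.02 20 z rel [0.022  0.0292 0.0355] w [0.012 0.015 0.018]
0.0 21 z rel [0.0518 0.0547 0.0673] w [0.023 0.026 0.029]
0.02 108 z rel [-0.0001  0.0105  0.0682] w [-0.016  0.006  0.025]
0.04 44 z rel [-0.0139 -0.0067  0.002 ] w [-0.009 -0.     0.009]
0.06 59 z rel [-0.0239 -0.0149 -0.0082] w [-0.017  0.011  0.014]
0.08 80 z rel [-0.0331 -0.0265 -0.0206] w [-0.017 -0.01   0.015]
0.1 152 z rel [-0.035   0.0038  0.0083] w [-0.023 -0.     0.024]
```

Pitch is now about 28°, which is enough. I'll back off, rise, and move over the blue guide with the jaws opened wide.

jog_arm:
  steps:
    - {"dx": -0.3, "dy": -0.02, "dz": 0.0, "twist": 0.0}
    - {"dx": -0.3, "dy": -0.1, "dz": 0.7, "twist": 0.0}
    - {"dx": -0.2, "dy": -0.3, "dz": 1.4, "twist": 0.0}
    - {"dx": 0.3, "dy": -0.5, "dz": 1.6, "twist": 0.0}
    - {"dx": 0.9, "dy": -0.6, "dz": 1.6, "twist": 0.0}
  gripper: 146
  newtons: 40

```text
t: 10.58
tool_pos: [0.3924, -0.3399, 0.1692]
tool_rot: [-3.13, -0.147, 0.0]
contact_force: [-0.5, -1.0, -0.7]
opening: 0.0372
```

jog_arm:
  steps:
    - {"dx": 0.6, "dy": 0.0, "dz": -0.2, "twist": 0.0}
    - {"dx": 0.85, "dy": 0.0, "dz": -0.3, "twist": 0.0}
    - {"dx": 0.85, "dy": 0.0, "dz": -0.3, "twist": 0.0}

```text
t: 10.95
tool_pos: [0.4428, -0.3395, 0.1503]
tool_rot: [-3.128, -0.148, 0.003]
contact_force: [0.2, -0.4, -1.3]
opening: 0.0369
```

Run:
```python
from st import *
st()
b=grab('side','s9')['frame'][:,:,::-1];a=grab('top','t9')['frame'][:,:,::-1]
cv2.imwrite('pics/c13.png',np.hstack([cv2.resize(b[110:230,340:460],(400,400),interpolation=2),cv2.resize(a[210:330,410:530],(400,400),interpolation=2)]))
```

```text
t 10.95 pos [ 442.8 -339.5  150.3] yaw 5.41 tilt [-0.0022  0.0098] op 36.92 F [ 0.2 -0.4 -1.3] T [-0.022  0.026 -0.05 ]
```

View pics/c13.png

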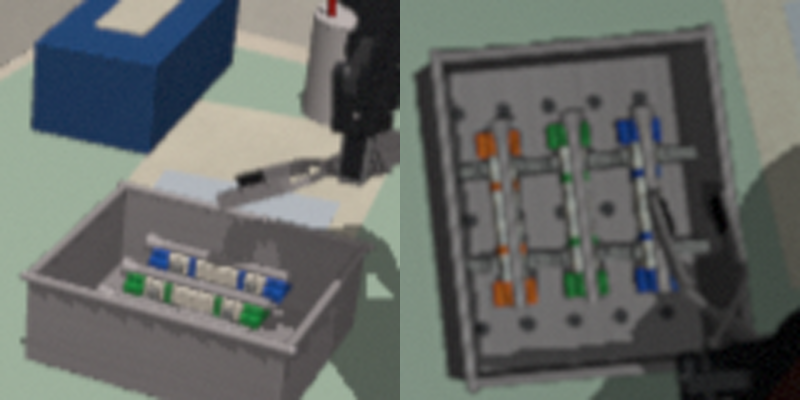

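Run:
```python
from st import *
p=[.4428,-.3395,.1503]
pitch('s9',p,5.4,lo=-.06); print()
pitch('t9',p,5.4,lo=-.06)
P=cloud(load('t9'))
e=np.array([np.cos(.0942),np.sin(.0942)]);n=np.array([-e[1],e[0]])
im=load('t9')
for v in range(262,292,3):
    r=[]
    for u in range(478,516):
        q=P[v,u]
        if .09<q[2]<.16: r.append((u,*((q[:2]-p[:2])@np.c_[e,n]*1000).round(0),round(q[2]*1000)))
    print(v,r)
```

```text
-0.08 49 z rel [0.0513 0.0578 0.0636] w [-0.001  0.003  0.007]
-0.06 57 z rel [0.0392 0.0471 0.0534] w [-0.004  0.005  0.009]
-0.04 63 z rel [0.0298 0.0364 0.0425] w [-0.012  0.01   0.014]
-0.02 121 z rel [0.0171 0.0286 0.0714] w [-0.018  0.015  0.024]
0.0 92 z rel [0.0075 0.0269 0.0423] w [-0.021  0.025  0.029]
0.02 31 z rel [-0.0043  0.0041  0.0099] w [-0.003  0.004  0.016]
0.04 45 z rel [-0.0142 -0.0096 -0.0018] w [-0.014  0.008  0.017]
0.06 67 z rel [-0.0237 -0.0176 -0.0107] w [-0.019  0.017  0.022]
0.08 68 z rel [-0.0326 -0.0269 -0.0213] w [-0.017  0.018  0.024]
0.1 18 z rel [-0.0411 -0.0334 -0.0292] w [-0.015  0.017  0.024]

-0.02 54 z rel [0.0188 0.0295 0.0579] w [0.011 0.015 0.02 ]
0.0 17 z rel [0.053  0.0543 0.0678] w [0.021 0.025 0.028]
0.02 101 z rel [-0.0019  0.0082  0.0657] w [-0.012 -0.     0.025]
0.04 58 z rel [-0.0133 -0.0076  0.0006] w [-0.014  0.007  0.015]
0.06 70 z rel [-0.0242 -0.0156 -0.0101] w [-0.021  0.015  0.019]
0.08 99 z rel [-0.034  -0.0255 -0.0211] w [-0.022 -0.015  0.02 ]
0.1 41 z rel [-0.0367 -0.0321 -0.0292] w [-0.022  0.014  0.02 ]
262 []
265 []
268 
[... 3266 characters left out ...]
64(19.0), 131), (492, np.float64(65.0), np.float64(19.0), 138), (493, np.float64(65.0), np.float64(16.0), 136), (510, np.float64(62.0), np.float64(-19.0), 126), (511, np.float64(62.0), np.float64(-19.0), 131), (512, np.float64(61.0), np.float64(-20.0), 135), (513, np.float64(61.0), np.float64(-21.0), 138)]
289 [(491, np.float64(59.0), np.float64(16.0), 123), (492, np.float64(59.0), np.float64(19.0), 137), (493, np.float64(59.0), np.float64(19.0), 140), (494, np.float64(59.0), np.float64(16.0), 137), (511, np.float64(56.0), np.float64(-18.0), 133), (512, np.float64(56.0), np.float64(-19.0), 137), (513, np.float64(56.0), np.float64(-20.0), 139), (514, np.float64(55.0), np.float64(-21.0), 140)]
```

Run:
```python
from st import *
p=np.array([.4428,-.3395,.1503])
e=np.array([np.cos(.0942),np.sin(.0942),0]);n=np.array([-e[1],e[0],0])
for t in('t9','s9'):
    P=cloud(load(t)).reshape(-1,3);d=P-p;s=d@e;w=d@n
    m=(s>.07)&(s<.125)&(np.abs(w)<.03)&(d[:,2]>-.06)&(d[:,2]<-.015)
    for side in(1,-1):
        k=m&(w*side>0); print(t,side,'s max',np.sort(s[k])[-6:].round(4))
# dark pads
    im=load(t);f=im['frame'].reshape(-1,3).max(1); k=m&(f<40)
    for side in(1,-1):
        q=k&(w*side>0)
        if q.sum():print('pad',side,q.sum(),'s',np.percentile(s[q],[0,50,100]).round(4),'w',np.median(w[q]).round(4),'z',np.median(d[q][:,2]).round(4))
    if t=='t9':
        # tip via ray-plane: row/col extents
        pass
```

```text
t9 1 s max [0.0966 0.097  0.0981 0.0983 0.0985 0.0985]
t9 -1 s max [0.097  0.0972 0.0974 0.0976 0.0989 0.099 ]
pad 1 4 s [0.0802 0.0832 0.0862] w 0.0155 z -0.0249
pad -1 39 s [0.0736 0.0857 0.0976] w -0.0163 z -0.0313
s9 1 s max [0.094  0.0952 0.0952 0.0952 0.0955 0.0983]
s9 -1 s max [0.0928 0.0943 0.0948 0.0952 0.0956 0.0956]
pad -1 11 s [0.0797 0.0844 0.0921] w -0.0138 z -0.031
```

jog_arm:
  steps:
    - {"dx": 0.2, "dy": 0.02, "dz": 0.0, "twist": 0.0}
    - {"dx": 0.2, "dy": 0.02, "dz": -0.4, "twist": 0.0}
    - {"dx": 0.2, "dy": 0.02, "dz": -0.75, "twist": 0.0}
    - {"dx": 0.2, "dy": 0.02, "dz": -0.75, "twist": 0.0}

```text
t: 11.55
tool_pos: [0.453, -0.3374, 0.1035]
tool_rot: [-3.126, -0.146, 0.007]
contact_force: [-0.4, -0.3, -1.9]
opening: 0.0373
```

Run:
```python
from st import *
st()
b=grab('side','s10')['frame'][:,:,::-1];a=grab('top','t10')['frame'][:,:,::-1]
cv2.imwrite('pics/c14.png',np.hstack([cv2.resize(b[130:230,350:450],(400,400),interpolation=2),cv2.resize(a[220:320,420:520],(400,400),interpolation=2)]))
```

```text
t 11.55 pos [ 453.  -337.4  103.5] yaw 5.34 tilt [-0.005   0.0123] op 37.29 F [-0.4 -0.3 -1.9] T [ 0.042 -0.006 -0.001]
```

View pics/c14.png

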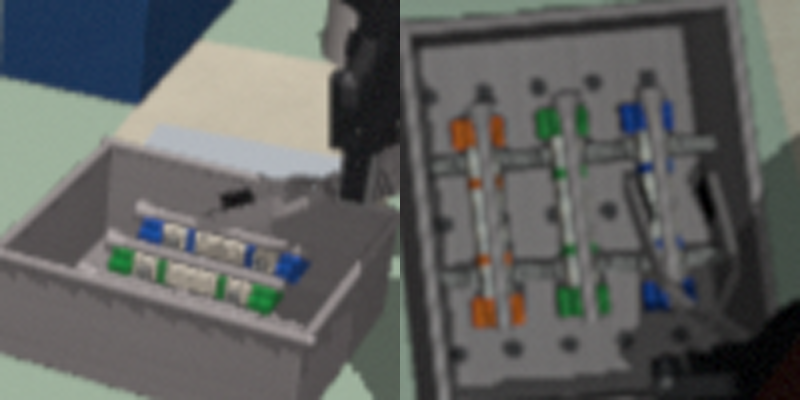

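jog_arm:
  steps:
    - {"dx": 0.03, "dy": -0.01, "dz": -0.15, "twist": 0.0}
    - {"dx": 0.03, "dy": -0.01, "dz": -0.3, "twist": 0.0}
    - {"dx": 0.03, "dy": -0.01, "dz": -0.37, "twist": 0.0}
    - {"dx": 0.03, "dy": -0.01, "dz": -0.37, "twist": 0.0}

```text
t: 12.15
tool_pos: [0.4558, -0.339, 0.0832]
tool_rot: [-3.128, -0.146, 0.003]
contact_force: [-0.1, 0.1, -0.5]
opening: 0.0367
```

Run:
```python
from st import *
st()
b=grab('side','s11')['frame'][:,:,::-1];a=grab('top','t11')['frame'][:,:,::-1]
cv2.imwrite('pics/c15.png',np.hstack([cv2.resize(b[140:220,360:440],(400,400),interpolation=2),cv2.resize(a[230:310,440:520],(400,400),interpolation=2)]))
```

```text
t 12.15 pos [ 455.8 -339.    83.2] yaw 5.35 tilt [-0.0024  0.0098] op 36.73 F [-0.1  0.1 -0.5] T [0.005 0.023 0.023]
```

View pics/c15.png

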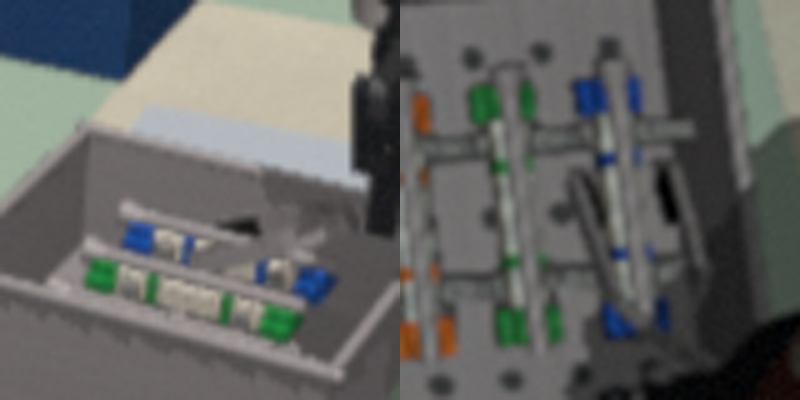

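Both jaws straddle the blue keel: left pad at (600,205), right pad at (665,190), keel near (622,200). I'll shift about 2 mm to the left and lower slightly, then let the jaws close in small steps.

jog_arm:
  steps:
    - {"dx": 0.0, "dy": 0.03, "dz": -0.04, "twist": 0.0}
    - {"dx": 0.0, "dy": 0.03, "dz": -0.04, "twist": 0.0}

```text
t: 12.5
tool_pos: [0.4561, -0.3374, 0.0815]
tool_rot: [-3.129, -0.146, 0.002]
contact_force: [0.1, 0.3, -1.0]
opening: 0.0372
```

jog_arm:
  steps:
    - {"dx": 0.0, "dy": 0.0, "dz": 0.0, "twist": 0.0}
    - {"dx": 0.0, "dy": 0.0, "dz": 0.0, "twist": 0.0}
  gripper: 132

```text
t: 12.75
tool_pos: [0.4562, -0.3374, 0.0816]
tool_rot: [-3.129, -0.146, 0.002]
contact_force: [-0.7, -0.2, -1.3]
opening: 0.041
```

```bash
cat >> st.py <<'E'
def avg(n=3):
    r=[]
    for i in range(n): r.append(ctrl.get_obs()['opening']*1000); ctrl.get_image('side')
    r.append(ctrl.get_obs()['opening']*1000); print('op',np.round(r,2),'mean',np.mean(r).round(2))
E
python3 -c "
from st import *
st();avg()"
```

```text
t 12.75 pos [ 456.2 -337.4   81.6] yaw 5.36 tilt [-0.0014  0.0088] op 41.01 F [-0.7 -0.2 -1.3] T [ 0.02  -0.007 -0.016]
op [41.01 41.41 41.19 41.25] mean 41.21
```

jog_arm:
  steps:
    - {"dx": 0.0, "dy": 0.0, "dz": 0.0, "twist": 0.0}
    - {"dx": 0.0, "dy": 0.0, "dz": 0.0, "twist": 0.0}
  gripper: 128

```text
t: 13.15
tool_pos: [0.4562, -0.3375, 0.0816]
tool_rot: [-3.129, -0.146, 0.002]
contact_force: [0.4, 0.1, -1.0]
opening: 0.0429
```

```bash
python3 -c "
from st import *
avg(2)"
```

```text
op [42.9  42.45 42.61] mean 42.65
```

jog_arm:
  steps:
    - {"dx": 0.0, "dy": 0.0, "dz": 0.0, "twist": 0.0}
  gripper: 126

```text
t: 13.38
tool_pos: [0.4561, -0.3375, 0.0815]
tool_rot: [-3.129, -0.146, 0.002]
contact_force: [-0.3, -0.6, -0.0]
opening: 0.0433
```

```bash
python3 -c "
from st import *
avg(2)"
```

```text
op [43.27 42.82 43.42] mean 43.17
```

jog_arm:
  steps:
    - {"dx": 0.0, "dy": 0.0, "dz": 0.0, "twist": 0.0}
  gripper: 124

```text
t: 13.6
tool_pos: [0.4563, -0.3375, 0.0818]
tool_rot: [-3.129, -0.146, 0.001]
contact_force: [-0.3, 0.7, -0.2]
opening: 0.0438
```

```bash
python3 -c "
from st import *
avg(3);st()"
```

```text
op [43.83 43.82 43.68 44.16] mean 43.87
t 13.75 pos [ 456.3 -337.5   81.8] yaw 5.35 tilt [-0.0012  0.0086] op 44.16 F [-0.4  0.2 -0.3] T [ 0.017 -0.    -0.008]
```

Run:
```python
from st import *
b=grab('side','s12')['frame'][:,:,::-1];a=grab('top','t12')['frame'][:,:,::-1]
cv2.imwrite('pics/c16.png',np.hstack([cv2.resize(b[140:220,360:440],(400,400),interpolation=2),cv2.resize(a[230:310,440:520],(400,400),interpolation=2)]))
o=[.4562,-.3375,.0817]
pitch('s12',o,5.4,lo=-.02)
```

```text
-0.1 22 z rel [0.0296 0.0355 0.0385] w [-0.003  0.004  0.007]
-0.08 48 z rel [0.0228 0.0303 0.0341] w [-0.003  0.005  0.008]
-0.06 57 z rel [0.0166 0.0225 0.0278] w [-0.009  0.009  0.014]
-0.04 63 z rel [0.0083 0.0139 0.0198] w [-0.017  0.011  0.018]
-0.02 131 z rel [-0.0026  0.0094  0.0675] w [-0.02   0.019  0.024]
0.0 119 z rel [-0.0049  0.0137  0.0427] w [-0.025 -0.014  0.028]
0.02 26 z rel [-0.0127 -0.0069 -0.0032] w [-0.005  0.006  0.013]
0.04 34 z rel [-0.0179 -0.0157 -0.0107] w [-0.011  0.003  0.013]
0.06 19 z rel [-0.0194 -0.0177 -0.0157] w [-0.013 -0.008  0.013]
```

View pics/c16.png

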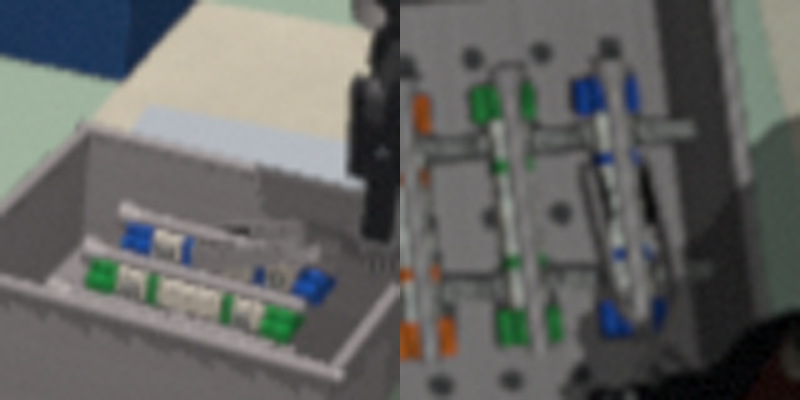

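The fingers let go: the forceps sagged to about 19.5°, with the jaws clamped on the guide and the plates resting near the rim. The guide has not moved in its notch. I'll re-grip the plates lower.

jog_arm:
  steps:
    - {"dx": 0.0, "dy": 0.0, "dz": 0.0, "twist": 0.0}
    - {"dx": -0.06, "dy": 0.0, "dz": -0.06, "twist": 0.0}
    - {"dx": -0.06, "dy": -0.01, "dz": -0.12, "twist": 0.0}
  gripper: 112
  newtons: 20

```text
t: 14.22
tool_pos: [0.4523, -0.338, 0.0742]
tool_rot: [-3.129, -0.146, 0.002]
contact_force: [0.4, 0.3, -0.6]
opening: 0.0476
```

Run:
```python
from st import *
o=st()
b=grab('side','s13')['frame'][:,:,::-1];a=grab('top','t13')['frame'][:,:,::-1]
cv2.imwrite('pics/c17.png',np.hstack([cv2.resize(b[140:240,370:470],(400,400),interpolation=2),cv2.resize(a[230:330,440:540],(400,400),interpolation=2)]))
pitch('s13',[.4562,-.3375,.0817],5.4,lo=-.03)
```

```text
t 14.225 pos [ 452.3 -338.    74.2] yaw 5.34 tilt [-0.0015  0.0088] op 47.64 F [ 0.4  0.3 -0.6] T [ 0.025  0.019 -0.014]
-0.1 22 z rel [0.0303 0.035  0.0391] w [0.    0.003 0.007]
-0.08 49 z rel [0.0242 0.0301 0.0347] w [-0.005  0.006  0.008]
-0.06 57 z rel [0.0157 0.0216 0.0272] w [-0.009  0.009  0.013]
-0.04 62 z rel [0.0079 0.0143 0.0204] w [-0.015  0.013  0.018]
-0.02 206 z rel [-0.0165  0.0135  0.0669] w [-0.024  0.013  0.027]
0.0 54 z rel [-0.0069  0.0133  0.0332] w [-0.027 -0.018  0.029]
0.02 38 z rel [-0.0169 -0.0067 -0.0019] w [-0.007  0.005  0.013]
0.04 62 z rel [-0.0284 -0.0175 -0.0103] w [-0.009  0.004  0.014]
0.06 51 z rel [-0.0262 -0.021  -0.0157] w [-0.015  0.009  0.017]
0.08 48 z rel [-0.0288 -0.0255 -0.0232] w [-0.014  0.001  0.017]
0.1 22 z rel [-0.0291 -0.0268 -0.0231] w [-0.002  0.003  0.009]
```

View pics/c17.png

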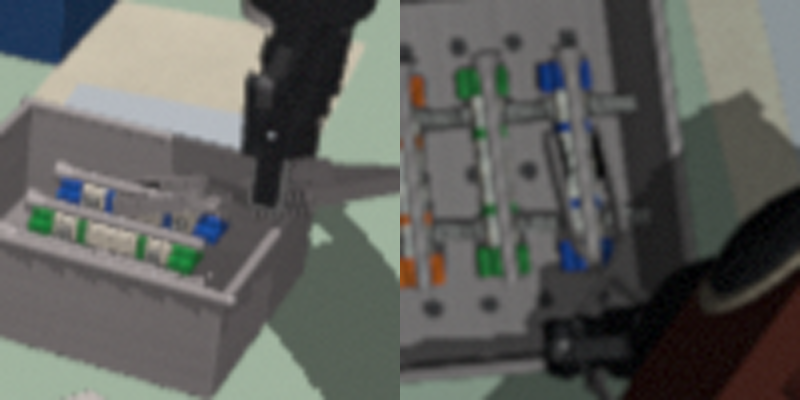

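jog_arm:
  steps:
    - {"dx": 0.0, "dy": 0.0, "dz": 0.0, "twist": 0.0}
    - {"dx": 0.0, "dy": 0.0, "dz": 0.0, "twist": 0.0}
  gripper: 124

```text
t: 14.58
tool_pos: [0.4522, -0.3378, 0.0737]
tool_rot: [-3.129, -0.146, 0.003]
contact_force: [0.1, 1.1, 0.0]
opening: 0.0439
```

```bash
python3 -c "
from st import *
avg(4);st()"
```

```text
op [43.89 43.77 43.76 43.69 43.74] mean 43.77
t 14.775 pos [ 452.2 -337.8   73.8] yaw 5.34 tilt [-0.0021  0.0095] op 43.74 F [0.1 0.2 0. ] T [0.031 0.018 0.022]
```

jog_arm:
  steps:
    - {"dx": 0.0, "dy": 0.0, "dz": 0.0, "twist": 0.0}
  gripper: 126

```text
t: 14.9
tool_pos: [0.4523, -0.3378, 0.0739]
tool_rot: [-3.129, -0.146, 0.003]
contact_force: [0.2, -0.5, 0.9]
opening: 0.043
```

```bash
python3 -c "
from st import *
avg(4);st()"
```

```text
op [42.98 43.45 43.09 43.09 43.41] mean 43.21
t 15.1 pos [ 452.3 -337.9   73.9] yaw 5.34 tilt [-0.002   0.0094] op 43.41 F [ 1.   0.2 -0.6] T [-0.028 -0.01  -0.031]
```

jog_arm:
  steps:
    - {"dx": 0.0, "dy": 0.0, "dz": 0.0, "twist": 0.0}
  gripper: 127

```text
t: 15.22
tool_pos: [0.4523, -0.3378, 0.0739]
tool_rot: [-3.129, -0.146, 0.003]
contact_force: [-0.1, -0.2, 0.0]
opening: 0.0429
```

```bash
python3 -c "
from st import *
avg(4);st()"
```

```text
op [42.86 43.09 43.17 42.99 42.86] mean 43.0
t 15.425 pos [ 452.3 -337.8   73.9] yaw 5.35 tilt [-0.0021  0.0095] op 42.86 F [-0.5  0.8  1.5] T [0.007 0.048 0.03 ]
```

jog_arm:
  steps:
    - {"dx": 0.0, "dy": 0.0, "dz": 0.0, "twist": 0.0}
  gripper: 128

```text
t: 15.55
tool_pos: [0.4523, -0.3379, 0.0739]
tool_rot: [-3.129, -0.146, 0.002]
contact_force: [-0.6, -0.3, 0.5]
opening: 0.0429
```

```bash
python3 -c "
from st import *
avg(5);st()"
```

```text
op [42.89 42.59 43.02 43.03 42.6  42.63] mean 42.79
t 15.8 pos [ 452.3 -337.9   73.9] yaw 5.34 tilt [-0.002   0.0094] op 42.63 F [0.8 0.2 0. ] T [ 0.008 -0.029 -0.011]
```

jog_arm:
  steps:
    - {"dx": 0.0, "dy": 0.0, "dz": 0.0, "twist": 0.0}
    - {"dx": 0.0, "dy": 0.0, "dz": 0.05, "twist": 0.0}
    - {"dx": 0.0, "dy": 0.0, "dz": 0.1, "twist": 0.0}
    - {"dx": 0.0, "dy": 0.0, "dz": 0.15, "twist": 0.0}
  gripper: 127

```text
t: 16.3
tool_pos: [0.4522, -0.3378, 0.083]
tool_rot: [-3.129, -0.146, 0.003]
contact_force: [-0.5, -0.2, -0.9]
opening: 0.0428
```

Run:
```python
from st import *
o=st()
b=grab('side','s14')['frame'][:,:,::-1];b0=load('s13')['frame'][:,:,::-1]
cv2.imwrite('pics/c18.png',np.hstack([cv2.resize(b0[150:230,370:450],(400,400),interpolation=2),cv2.resize(b[150:230,370:450],(400,400),interpolation=2)]))
pitch('s14',o['tool_pos'],5.4,lo=-.04)
```

```text
t 16.3 pos [ 452.2 -337.8   83. ] yaw 5.35 tilt [-0.0021  0.0096] op 42.82 F [-0.5 -0.2 -0.9] T [ 0.029 -0.009  0.024]
-0.1 16 z rel [0.0381 0.0431 0.0467] w [-0.003  0.003  0.006]
-0.08 44 z rel [0.0322 0.0387 0.0434] w [-0.002  0.004  0.007]
-0.06 55 z rel [0.0244 0.0314 0.0358] w [-0.008  0.008  0.011]
-0.04 69 z rel [0.0169 0.0244 0.029 ] w [-0.015  0.01   0.017]
-0.02 142 z rel [-0.0075  0.0172  0.0693] w [-0.019  0.014  0.025]
0.0 91 z rel [0.0038 0.0216 0.0535] w [-0.024 -0.018  0.028]
0.02 27 z rel [-0.0032  0.0029  0.0084] w [-0.006  0.008  0.017]
0.04 91 z rel [-0.0379 -0.0273 -0.0042] w [-0.003  0.004  0.013]
0.06 92 z rel [-0.0358 -0.0168 -0.0085] w [-0.013  0.007  0.015]
0.08 77 z rel [-0.0353 -0.0215 -0.0144] w [-0.014  0.006  0.016]
0.1 44 z rel [-0.0367 -0.0247 -0.0207] w [-0.009  0.009  0.014]
```

View pics/c18.png

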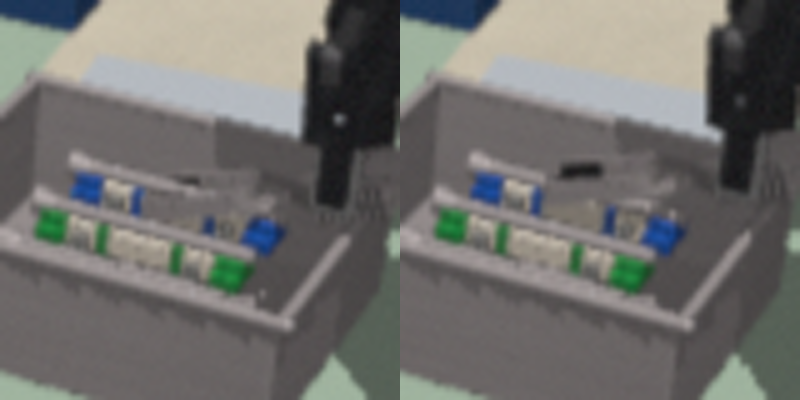

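jog_arm:
  steps:
    - {"dx": 0.0, "dy": 0.0, "dz": -0.07, "twist": 0.0}
    - {"dx": 0.0, "dy": 0.0, "dz": -0.15, "twist": 0.0}
    - {"dx": 0.0, "dy": 0.0, "dz": -0.15, "twist": 0.0}
  gripper: 130

```text
t: 16.73
tool_pos: [0.4524, -0.338, 0.0742]
tool_rot: [-3.129, -0.146, 0.002]
contact_force: [0.6, 0.8, -1.6]
opening: 0.0423
```

jog_arm:
  steps:
    - {"dx": 0.0, "dy": 0.0, "dz": 0.0, "twist": 0.0}
    - {"dx": 0.0, "dy": 0.0, "dz": 0.0, "twist": 0.0}
    - {"dx": 0.0, "dy": 0.0, "dz": 0.04, "twist": 0.0}
    - {"dx": 0.0, "dy": 0.0, "dz": 0.08, "twist": 0.0}
    - {"dx": 0.0, "dy": 0.0, "dz": 0.08, "twist": 0.0}
  gripper: 126.4

```text
t: 17.35
tool_pos: [0.4525, -0.338, 0.0792]
tool_rot: [-3.129, -0.146, 0.002]
contact_force: [0.3, 0.8, -1.5]
opening: 0.0433
```

Run:
```python
from st import *
o=st()
b=grab('side','s15')['frame'][:,:,::-1];b0=load('s13')['frame'][:,:,::-1]
cv2.imwrite('pics/c19.png',np.hstack([cv2.resize(b0[150:230,370:450],(400,400),interpolation=2),cv2.resize(b[150:230,370:450],(400,400),interpolation=2)]))
pitch('s15',o['tool_pos'],5.4,lo=-.04)
```

```text
t 17.35 pos [ 452.5 -338.    79.2] yaw 5.35 tilt [-0.0015  0.009 ] op 43.27 F [ 0.3  0.8 -1.5] T [0.009 0.066 0.019]
-0.1 17 z rel [0.0375 0.0439 0.0476] w [-0.002  0.002  0.006]
-0.08 46 z rel [0.0324 0.0397 0.044 ] w [-0.002  0.004  0.008]
-0.06 55 z rel [0.0251 0.0317 0.0369] w [-0.009  0.008  0.013]
-0.04 65 z rel [0.0168 0.0232 0.0287] w [-0.015  0.011  0.017]
-0.02 131 z rel [-0.0033  0.0156  0.068 ] w [-0.02   0.016  0.023]
0.0 85 z rel [0.0042 0.0226 0.0434] w [-0.024 -0.018  0.027]
0.02 29 z rel [-0.0039  0.0014  0.0069] w [-0.008  0.007  0.016]
0.04 101 z rel [-0.0338 -0.0211 -0.0038] w [-0.006  0.005  0.013]
0.06 96 z rel [-0.0347 -0.0169 -0.0084] w [-0.013  0.008  0.014]
0.08 75 z rel [-0.0326 -0.0198 -0.0151] w [-0.013  0.008  0.016]
0.1 46 z rel [-0.0298 -0.0224 -0.0176] w [-0.004  0.006  0.016]
```

View pics/c19.png

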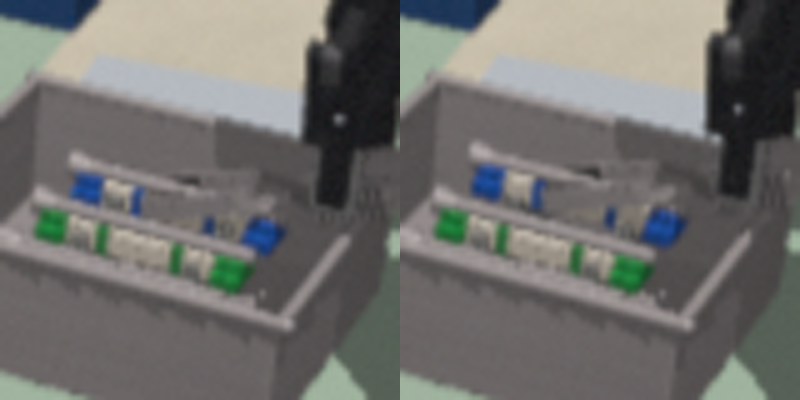

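The blue feet rose about 1.5 px, near and far end alike, so the forceps hold the guide level. I'll read the opening before lifting.

```bash
python3 -c "
from st import *
avg(5);st()"
```

```text
op [43.07 42.82 43.12 43.36 42.93 43.28] mean 43.1
t 17.65 pos [ 452.4 -337.9   78.9] yaw 5.34 tilt [-0.0019  0.0094] op 43.28 F [-0.9  0.1 -1.7] T [-0.015  0.011 -0.019]
```

jog_arm:
  steps:
    - {"dx": 0.0, "dy": 0.0, "dz": 0.1, "twist": 0.0}
    - {"dx": 0.0, "dy": 0.0, "dz": 0.25, "twist": 0.0}
    - {"dx": 0.0, "dy": 0.0, "dz": 0.4, "twist": 0.0}
    - {"dx": 0.0, "dy": 0.0, "dz": 0.5, "twist": 0.0}

```text
t: 18.15
tool_pos: [0.4527, -0.3383, 0.1102]
tool_rot: [-3.13, -0.146, 0.001]
contact_force: [0.4, -0.1, -1.9]
opening: 0.0434
```

Run:
```python
from st import *
o=st()
b=grab('side','s16')['frame'][:,:,::-1];a=grab('top','t16')['frame'][:,:,::-1]
cv2.imwrite('pics/c20.png',np.hstack([cv2.resize(b[130:230,360:460],(400,400),interpolation=2),cv2.resize(a[230:330,440:540],(400,400),interpolation=2)]))
pitch('s16',o['tool_pos'],5.4,lo=-.04)
```

```text
t 18.15 pos [ 452.7 -338.3  110.2] yaw 5.34 tilt [-0.0008  0.0083] op 43.41 F [ 0.4 -0.1 -1.9] T [-0.02   0.042  0.019]
-0.1 16 z rel [0.0382 0.0421 0.0461] w [-0.004  0.002  0.005]
-0.08 48 z rel [0.0325 0.0395 0.0442] w [-0.001  0.004  0.008]
-0.06 58 z rel [0.0254 0.0308 0.037 ] w [-0.01   0.007  0.012]
-0.04 68 z rel [0.017  0.0241 0.0283] w [-0.015  0.011  0.017]
-0.02 144 z rel [-0.033   0.016   0.0688] w [-0.019  0.013  0.024]
0.0 88 z rel [0.0027 0.0213 0.043 ] w [-0.026 -0.016  0.028]
0.02 29 z rel [-0.0031  0.0032  0.0059] w [-0.008  0.008  0.016]
0.04 101 z rel [-0.0334 -0.0233 -0.0041] w [-0.005  0.005  0.013]
0.06 92 z rel [-0.0338 -0.0153 -0.0079] w [-0.013  0.006  0.014]
0.08 75 z rel [-0.0346 -0.0191 -0.0143] w [-0.012  0.006  0.015]
0.1 55 z rel [-0.034  -0.0223 -0.0179] w [-0.007  0.004  0.015]
```

View pics/c20.png

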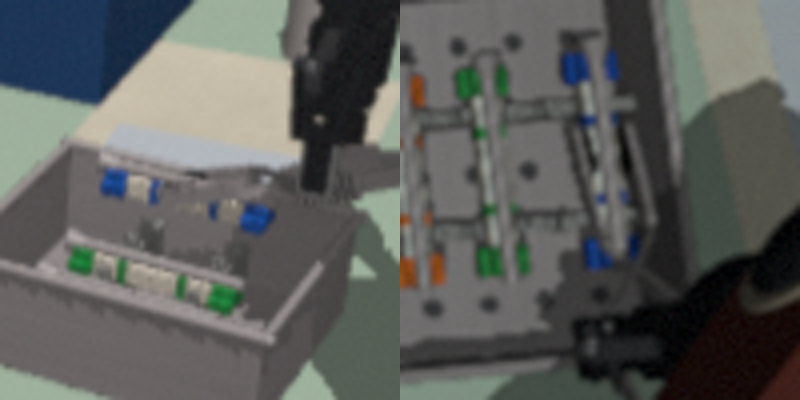

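Guide and forceps are lifted together and level, and the measured −1.9 N fits their weight. I'll keep lifting gently, then carry the guide high over the bottle.

jog_arm:
  steps:
    - {"dx": 0.0, "dy": 0.0, "dz": 0.3, "twist": 0.0}
    - {"dx": 0.0, "dy": 0.0, "dz": 0.8, "twist": 0.0}
    - {"dx": 0.0, "dy": 0.0, "dz": 1.4, "twist": 0.0}
    - {"dx": 0.0, "dy": 0.0, "dz": 2.0, "twist": 0.0}
    - {"dx": 0.0, "dy": 0.0, "dz": 2.4, "twist": 0.0}

```text
t: 18.88
tool_pos: [0.4534, -0.3389, 0.2578]
tool_rot: [-3.133, -0.146, -0.004]
contact_force: [-0.1, -1.3, -2.0]
opening: 0.0429
```

jog_arm:
  steps:
    - {"dx": 0.0, "dy": 0.2, "dz": 0.1, "twist": 0.0}
    - {"dx": 0.0, "dy": 0.6, "dz": 0.1, "twist": 0.0}
    - {"dx": 0.0, "dy": 1.1, "dz": 0.1, "twist": 0.0}
    - {"dx": 0.0, "dy": 1.7, "dz": 0.1, "twist": -0.1}
    - {"dx": 0.0, "dy": 2.3, "dz": 0.1, "twist": -0.1}

```text
t: 19.5
tool_pos: [0.4523, -0.1979, 0.2617]
tool_rot: [-3.132, -0.12, 0.0]
contact_force: [0.3, 0.4, -2.0]
opening: 0.0431
```

Run:
```python
from st import *
o=st()
b=grab('side','s17')['frame'][:,:,::-1]
cv2.imwrite('pics/c21.png',cv2.resize(b[60:260,260:480],(660,600),interpolation=2))
pitch('s17',o['tool_pos'],4.4,lo=-.05)
```

```text
t 19.5 pos [ 452.3 -197.9  261.7] yaw 4.38 tilt [-0.0003  0.0076] op 43.08 F [ 0.3  0.4 -2. ] T [ 0.016  0.023 -0.018]
-0.1 25 z rel [0.0388 0.0425 0.0471] w [-0.001  0.003  0.007]
-0.08 61 z rel [0.0318 0.038  0.0429] w [0.001 0.004 0.008]
-0.06 74 z rel [0.0241 0.0311 0.0361] w [-0.008  0.008  0.011]
-0.04 79 z rel [0.0176 0.024  0.0292] w [-0.014  0.013  0.017]
-0.02 174 z rel [0.0091 0.0197 0.0704] w [-0.02   0.019  0.024]
0.0 167 z rel [0.0057 0.0255 0.0539] w [-0.025 -0.019  0.028]
0.02 30 z rel [-0.0037  0.0022  0.0059] w [-0.004  0.009  0.015]
0.04 144 z rel [-0.0385 -0.0259 -0.0055] w [-0.004  0.006  0.013]
0.06 125 z rel [-0.0354 -0.0181 -0.0088] w [-0.012  0.007  0.016]
0.08 97 z rel [-0.0353 -0.0209 -0.0152] w [-0.013  0.008  0.016]
0.1 67 z rel [-0.0321 -0.0226 -0.0185] w [-0.001  0.007  0.015]
```

View pics/c21.png

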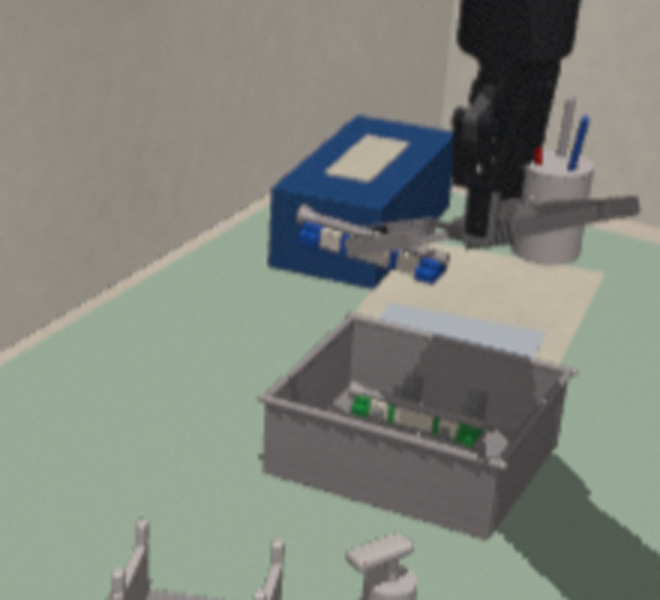

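jog_arm:
  steps:
    - {"dx": 0.0, "dy": 0.4, "dz": 0.0, "twist": 0.0}
    - {"dx": 0.0, "dy": 1.1, "dz": 0.0, "twist": -0.1}
    - {"dx": -0.1, "dy": 1.9, "dz": 0.0, "twist": -0.2}
    - {"dx": -0.2, "dy": 2.7, "dz": 0.0, "twist": -0.3}
    - {"dx": -0.3, "dy": 3.4, "dz": 0.0, "twist": -0.3}

```text
t: 20.18
tool_pos: [0.4325, 0.0124, 0.2599]
tool_rot: [-3.129, -0.045, 0.003]
contact_force: [0.5, -0.4, -1.6]
opening: 0.0429
```

jog_arm:
  steps:
    - {"dx": 0.0, "dy": 0.6, "dz": 0.0, "twist": 0.0}
    - {"dx": 0.0, "dy": 1.3, "dz": 0.0, "twist": 0.0}
    - {"dx": 0.0, "dy": 2.1, "dz": 0.0, "twist": 0.0}
    - {"dx": 0.0, "dy": 2.9, "dz": 0.0, "twist": 0.0}
    - {"dx": 0.0, "dy": 3.5, "dz": 0.0, "twist": 0.0}

```text
t: 20.8
tool_pos: [0.4302, 0.2247, 0.258]
tool_rot: [-3.129, -0.048, 0.008]
contact_force: [-0.1, -0.7, -2.4]
opening: 0.0427
```

Run:
```python
from st import *
o=st()
```

```text
t 20.8 pos [430.2 224.7 258. ] yaw 1.77 tilt [-0.0053  0.0116] op 42.7 F [-0.1 -0.7 -2.4] T [-0.018  0.001 -0.045]
```

jog_arm:
  steps:
    - {"dx": 0.0, "dy": 0.5, "dz": -0.2, "twist": -0.03}
    - {"dx": 0.0, "dy": 0.81, "dz": -0.7, "twist": -0.03}
    - {"dx": 0.0, "dy": 0.81, "dz": -1.4, "twist": -0.03}
    - {"dx": 0.0, "dy": 0.81, "dz": -2.0, "twist": -0.03}
    - {"dx": 0.0, "dy": 0.81, "dz": -2.4, "twist": -0.03}

```text
t: 21.42
tool_pos: [0.4267, 0.273, 0.11]
tool_rot: [-3.132, -0.042, 0.017]
contact_force: [0.6, 0.6, -1.7]
opening: 0.0431
```

Run:
```python
from st import *
o=st()
b=grab('side','s18')['frame'][:,:,::-1];a=grab('top','t18')['frame'][:,:,::-1]
cv2.imwrite('pics/c22.png',np.hstack([cv2.resize(b[240:400,180:340],(400,400),interpolation=2),cv2.resize(a[200:360,140:300],(400,400),interpolation=2)]))
pitch('s18',o['tool_pos'],1.4,lo=-.05)
```

```text
t 21.425 pos [426.7 273.  110. ] yaw 1.54 tilt [-0.0108  0.0096] op 43.06 F [ 0.6  0.6 -1.7] T [-0.027  0.024  0.022]
-0.1 45 z rel [0.0388 0.0445 0.0485] w [-0.004  0.001  0.005]
-0.08 99 z rel [0.0337 0.0414 0.0452] w [-0.004  0.004  0.006]
-0.06 122 z rel [0.0253 0.0318 0.0372] w [-0.009  0.007  0.01 ]
-0.04 125 z rel [0.0167 0.0234 0.0294] w [-0.014  0.012  0.016]
-0.02 243 z rel [0.0087 0.0204 0.0717] w [-0.021  0.017  0.023]
0.0 348 z rel [0.0076 0.0352 0.0725] w [-0.024 -0.019  0.028]
0.02 26 z rel [-0.0004  0.007   0.0179] w [-0.019 -0.015 -0.012]
0.04 175 z rel [-0.0396 -0.0304 -0.01  ] w [0.002 0.007 0.013]
0.06 98 z rel [-0.0393 -0.0204 -0.0096] w [0.005 0.011 0.015]
0.08 154 z rel [-0.0289 -0.0211 -0.0166] w [-0.012  0.002  0.015]
0.1 107 z rel [-0.0284 -0.0228 -0.0188] w [-0.009  0.004  0.015]
```

View pics/c22.png

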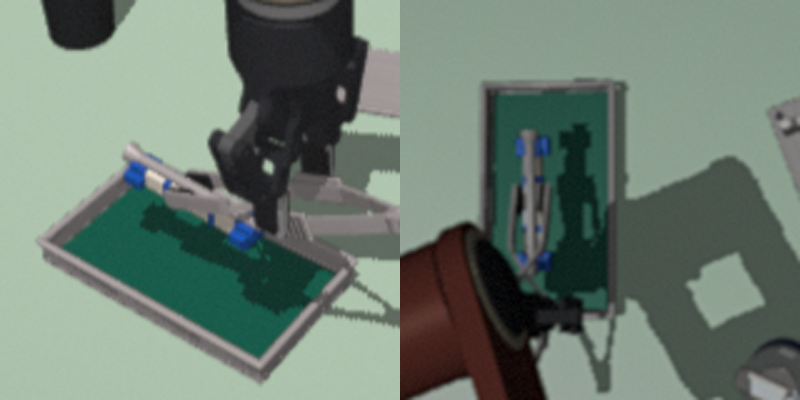

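```bash
cat >> st.py <<'E'
def feet(tag,box):
    im=load(tag);P=cloud(im);hsv=cv2.cvtColor(im['frame'],cv2.COLOR_RGB2HSV)
    m=((hsv[...,0]>105)&(hsv[...,0]<130)&(hsv[...,1]>140)&(hsv[...,2]>50)&(P[...,0]>box[0])&(P[...,0]<box[1])&(P[...,1]>box[2])&(P[...,1]<box[3])).astype(np.uint8)
    n,l,s,c=cv2.connectedComponentsWithStats(m)
    for i in range(1,n):
        if s[i,4]>6:
            q=P[l==i];print(tag,c[i].round(1),s[i,4],'med',np.median(q,0).round(4),'zr',np.percentile(q[:,2],[5,95]).round(4),'x',q[:,0].min().round(4),q[:,0].max().round(4),'y',q[:,1].min().round(4),q[:,1].max().round(4))
E
python3 - <<'E'
from st import *
for t in('s18','t18'): feet(t,(.42,.62,.2,.35))
E
```

```text
s18 [233.7 309.6] 60 med [0.5589 0.2867 0.0827] zr [0.0759 0.0879] x 0.552 0.5666 y 0.2814 0.291
s18 [277.1 333.9] 87 med [0.4644 0.2821 0.0747] zr [0.0689 0.0811] x 0.4587 0.4983 y 0.2248 0.2892
t18 [187.3 257.9] 14 med [0.5607 0.2852 0.0783] zr [0.0066 0.0814] x 0.5538 0.5703 y 0.2824 0.3061
t18 [196.5 258.1] 38 med [0.5596 0.2655 0.0811] zr [0.0764 0.0863] x 0.5532 0.5663 y 0.2601 0.2704
t18 [188.6 302.3] 7 med [0.4703 0.2802 0.0707] zr [0.0685 0.0736] x 0.4663 0.4724 y 0.2792 0.2828
t18 [197.3 304.1] 34 med [0.4664 0.2628 0.0716] zr [0.0666 0.0753] x 0.4603 0.4726 y 0.2581 0.2671
```

The guide is over the tray, centred at about (0.512, 0.273), with its far foot about 8 mm high. I'll lower it gently so the floor levels it.

jog_arm:
  steps:
    - {"dx": 0.05, "dy": 0.0, "dz": -0.2, "twist": -0.01}
    - {"dx": 0.08, "dy": 0.0, "dz": -0.5, "twist": -0.01}
    - {"dx": 0.1, "dy": 0.0, "dz": -0.8, "twist": -0.01}
    - {"dx": 0.1, "dy": 0.0, "dz": -1.0, "twist": -0.01}
    - {"dx": 0.1, "dy": 0.0, "dz": -1.0, "twist": -0.01}

```text
t: 22.15
tool_pos: [0.4308, 0.2718, 0.0474]
tool_rot: [-3.134, -0.039, 0.027]
contact_force: [0.4, 0.7, -1.5]
opening: 0.0431
```

Run:
```python
from st import *
o=st()
b=grab('side','s19')['frame'][:,:,::-1];a=grab('top','t19')
cv2.imwrite('pics/c23.png',cv2.resize(b[270:390,190:330],(700,600),interpolation=2))
for t in('s19','t19'): feet(t,(.42,.62,.2,.35))
```

```text
t 22.15 pos [430.8 271.8  47.4] yaw 1.41 tilt [-0.0171  0.0068] op 43.14 F [ 0.4  0.7 -1.5] T [-0.006  0.    -0.054]
s19 [235.9 335. ] 54 med [0.5633 0.2855 0.0163] zr [0.0103 0.0225] x 0.5544 0.5717 y 0.2803 0.289
s19 [277.3 356.9] 79 med [0.4673 0.2818 0.0159] zr [0.009 0.022] x 0.4374 0.4765 y 0.2727 0.3061
t19 [194.9 258.1] 16 med [0.565  0.2841 0.016 ] zr [0.0143 0.0223] x 0.5588 0.5718 y 0.2801 0.2868
t19 [203.7 257.4] 37 med [0.5667 0.2648 0.0173] zr [0.0109 0.025 ] x 0.5591 0.5742 y 0.2589 0.2695
t19 [203.3 301.5] 29 med [0.4706 0.2625 0.0181] zr [0.013  0.0243] x 0.4663 0.4791 y 0.2585 0.2669
```

View pics/c23.png

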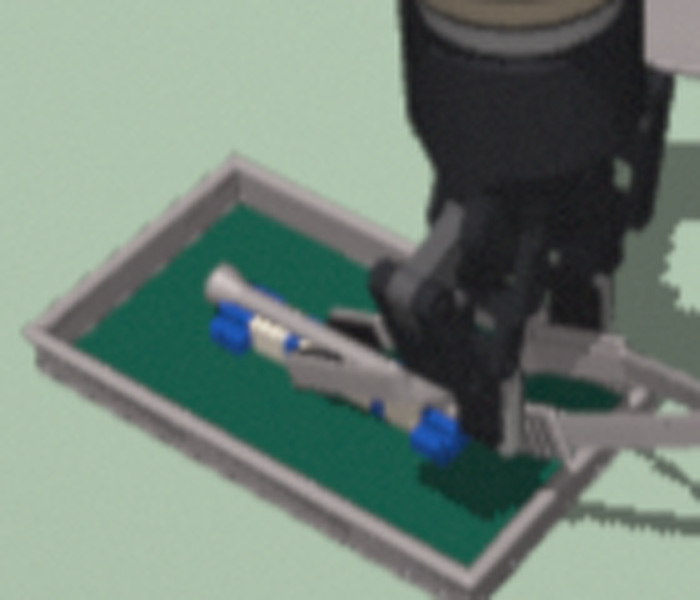

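jog_arm:
  steps:
    - {"dx": 0.0, "dy": 0.0, "dz": -0.02, "twist": 0.0}
    - {"dx": 0.0, "dy": 0.0, "dz": -0.05, "twist": 0.0}

```text
t: 22.5
tool_pos: [0.4323, 0.2726, 0.0466]
tool_rot: [-3.133, -0.039, 0.021]
contact_force: [0.0, 0.5, -2.6]
opening: 0.0429
```

Run:
```python
from st import *
o=st()
b=grab('side','s20')['frame'][:,:,::-1];a=grab('top','t20')
for t in('s20','t20'): feet(t,(.42,.62,.2,.35))
st()
pitch('s20',o['tool_pos'],1.4,lo=-.05)
```

```text
t 22.5 pos [432.3 272.6  46.6] yaw 1.42 tilt [-0.0132  0.0085] op 42.94 F [ 0.   0.5 -2.6] T [-0.036 -0.018  0.071]
s20 [234.9 335. ] 54 med [0.5652 0.2858 0.016 ] zr [0.0106 0.0219] x 0.5572 0.573 y 0.2808 0.2903
s20 [276.2 356.9] 74 med [0.4691 0.282  0.015 ] zr [0.0089 0.0207] x 0.4392 0.4775 y 0.2734 0.3043
t20 [194.9 257.5] 18 med [0.5666 0.285  0.0136] zr [0.0085 0.0185] x 0.5595 0.5742 y 0.2811 0.2876
t20 [203.7 257.2] 35 med [0.5673 0.2651 0.0146] zr [0.0109 0.0226] x 0.5597 0.5745 y 0.2604 0.2698
t20 [203.6 301.5] 27 med [0.4706 0.2621 0.0152] zr [0.0101 0.0208] x 0.4663 0.4792 y 0.2575 0.2678
t 22.6 pos [431.9 272.4  46.1] yaw 1.42 tilt [-0.0142  0.0081] op 43.48 F [ 0.1  0.3 -2.2] T [0.001 0.003 0.053]
-0.1 182 z rel [-0.0454 -0.0437  0.0442] w [-0.022  0.001  0.022]
-0.08 369 z rel [-0.0455 -0.0433  0.0422] w [-0.022  0.003  0.023]
-0.06 374 z rel [-0.0454 -0.0434  0.0342] w [-0.02   0.004  0.022]
-0.04 369 z rel [-0.0454 -0.0435  0.0261] w [-0.02   0.005  0.022]
-0.02 587 z rel [-0.0449 -0.0347  0.024 ] w [-0.02   0.005  0.024]
0.0 427 z rel [-0.0393  0.0216  0.0712] w [-0.024 -0.013  0.028]
0.02 158 z rel [-0.0402 -0.0385  0.0003] w [-0.014  0.011  0.025]
0.04 192 z rel [-0.0396 -0.0325 -0.0125] w [0.004 0.011 0.024]
0.06 175 z rel [-0.0399 -0.0368 -0.0105] w [0.006 0.014 0.025]
0.08 212 z rel [-0.0398 -0.026  -0.0177] w [-0.012  0.011  0.024]
0.1 172 z rel [-0.0395 -0.0275 -0.0206] w [-0.008  0.013  0.026]
```

jog_arm:
  steps:
    - {"dx": 0.0, "dy": 0.0, "dz": -0.03, "twist": 0.0}
    - {"dx": 0.0, "dy": 0.0, "dz": -0.06, "twist": 0.0}
    - {"dx": 0.0, "dy": 0.0, "dz": -0.06, "twist": 0.0}

```text
t: 22.98
tool_pos: [0.432, 0.2725, 0.0425]
tool_rot: [-3.133, -0.039, 0.022]
contact_force: [-0.5, 0.3, -0.5]
opening: 0.043
```

jog_arm:
  steps:
    - {"dx": 0.0, "dy": 0.0, "dz": -0.04, "twist": 0.0}
    - {"dx": 0.0, "dy": 0.0, "dz": -0.04, "twist": 0.0}

```text
t: 23.22
tool_pos: [0.432, 0.2725, 0.0399]
tool_rot: [-3.133, -0.039, 0.021]
contact_force: [0.3, -0.9, -0.5]
opening: 0.043
```

Run:
```python
from st import *
o=st()
b=grab('side','s21')['frame'][:,:,::-1];a=grab('top','t21')
for t in('s21','t21'): feet(t,(.42,.62,.2,.35))
st()
cv2.imwrite('pics/c24.png',cv2.resize(b[270:390,190:330],(700,600),interpolation=2))
```

```text
t 23.225 pos [432.  272.5  39.9] yaw 1.43 tilt [-0.0137  0.0083] op 42.96 F [ 0.3 -0.9 -0.5] T [ 0.042 -0.125  0.014]
s21 [234.4 334.8] 50 med [0.5665 0.2856 0.0154] zr [0.0092 0.0209] x 0.5585 0.5744 y 0.2807 0.2899
s21 [275.4 356.6] 69 med [0.4703 0.2823 0.0153] zr [0.0093 0.0199] x 0.4647 0.4817 y 0.2748 0.2883
t21 [195.  256.6] 17 med [0.5683 0.2847 0.0121] zr [0.0043 0.0158] x 0.5632 0.5762 y 0.2818 0.2892
t21 [203.7 256.3] 34 med [0.5692 0.2656 0.0152] zr [0.0109 0.0203] x 0.5618 0.5766 y 0.2602 0.2703
t21 [203.8 300.5] 30 med [0.4728 0.2619 0.0153] zr [0.0116 0.0205] x 0.4684 0.4813 y 0.2576 0.2677
t 23.325 pos [432.1 272.5  40.1] yaw 1.42 tilt [-0.0137  0.0083] op 43.2 F [ 0.7  1.3 -1. ] T [ 0.017 -0.111  0.017]
```

View pics/c24.png

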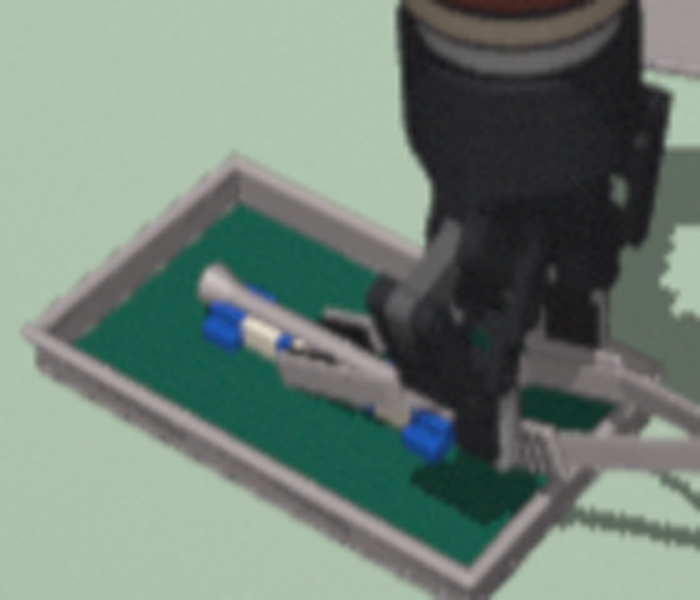

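The guide rests on the green lining: both blue feet read 15 mm, and the load on the wrist has dropped. I'll open the jaws and lift away.

jog_arm:
  steps:
    - {"dx": 0.0, "dy": 0.0, "dz": 0.0, "twist": 0.0}
    - {"dx": 0.0, "dy": 0.0, "dz": 0.0, "twist": 0.0}
  gripper: 132
  newtons: 20

```text
t: 23.58
tool_pos: [0.432, 0.2724, 0.04]
tool_rot: [-3.133, -0.039, 0.022]
contact_force: [-0.0, -0.8, -2.2]
opening: 0.042
```

jog_arm:
  steps:
    - {"dx": 0.0, "dy": 0.0, "dz": 0.0, "twist": 0.0}
    - {"dx": 0.0, "dy": 0.0, "dz": 0.0, "twist": 0.0}
    - {"dx": 0.0, "dy": 0.0, "dz": 0.0, "twist": 0.0}
  gripper: 144
  newtons: 40

```text
t: 23.95
tool_pos: [0.432, 0.2724, 0.04]
tool_rot: [-3.133, -0.039, 0.022]
contact_force: [0.5, -0.3, -1.6]
opening: 0.0376
```

Run:
```python
from st import *
o=st()
b=grab('side','s22')['frame'][:,:,::-1];a=grab('top','t22')['frame'][:,:,::-1]
for t in('s22','t22'): feet(t,(.42,.62,.2,.35))
cv2.imwrite('pics/c25.png',np.hstack([cv2.resize(b[290:370,210:290],(400,400),interpolation=2),cv2.resize(a[240:320,160:240],(400,400),interpolation=2)]))
```

```text
t 23.95 pos [432.  272.4  40. ] yaw 1.42 tilt [-0.0139  0.0082] op 37.62 F [ 0.5 -0.3 -1.6] T [ 0.029 -0.041  0.015]
s22 [234.3 334.8] 50 med [0.5667 0.2857 0.0151] zr [0.0104 0.0211] x 0.5594 0.5758 y 0.2809 0.2894
s22 [275.5 357. ] 63 med [0.4702 0.283  0.0143] zr [0.0093 0.0198] x 0.4652 0.4809 y 0.2729 0.2891
t22 [194.9 256.4] 18 med [0.5689 0.2846 0.0124] zr [0.0066 0.0165] x 0.5632 0.5761 y 0.2817 0.2886
t22 [203.7 256.4] 35 med [0.5692 0.2654 0.0148] zr [0.0095 0.0216] x 0.5616 0.5765 y 0.2604 0.2699
t22 [194.6 299. ] 8 med [0.476  0.2814 0.0152] zr [0.0127 0.3145] x 0.4721 0.4811 y 0.2118 0.2833
t22 [204.4 301.2] 16 med [0.4727 0.2609 0.0143] zr [0.0112 0.02  ] x 0.4684 0.477 y 0.2574 0.2646
```

View pics/c25.png

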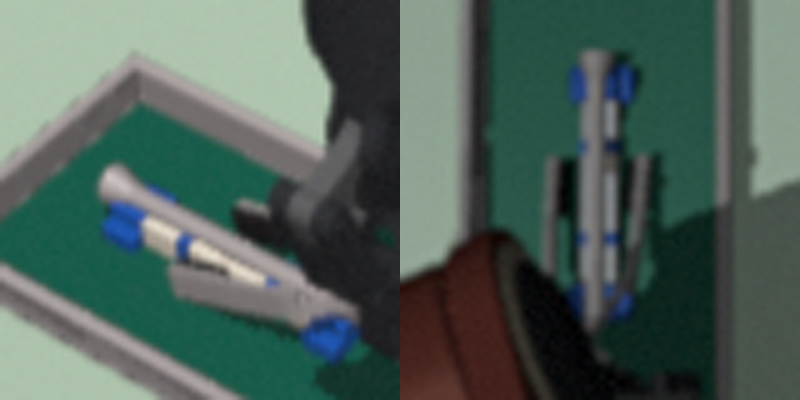

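jog_arm:
  steps:
    - {"dx": 0.0, "dy": 0.0, "dz": 0.2, "twist": 0.0}
    - {"dx": 0.0, "dy": 0.0, "dz": 0.7, "twist": 0.0}
    - {"dx": 0.0, "dy": 0.0, "dz": 1.5, "twist": 0.0}
    - {"dx": 0.0, "dy": 0.0, "dz": 2.4, "twist": 0.0}
    - {"dx": 0.0, "dy": 0.0, "dz": 3.3, "twist": 0.0}

```text
t: 24.68
tool_pos: [0.4318, 0.2723, 0.2407]
tool_rot: [-3.133, -0.039, 0.02]
contact_force: [0.5, 0.4, -0.8]
opening: 0.0376
```

Run:
```python
from st import *
o=st()
b=grab('side','s23')['frame'][:,:,::-1];a=grab('top','t23')['frame'][:,:,::-1]
for t in('s23','t23'): feet(t,(.42,.62,.2,.35))
pitch('s23',o['tool_pos'],1.4,lo=-.05)
cv2.imwrite('pics/c26.png',np.hstack([cv2.resize(b[180:380,180:380],(400,400),interpolation=2),cv2.resize(a[200:360,140:300],(400,400),interpolation=2)]))
```

```text
t 24.675 pos [431.8 272.3 240.7] yaw 1.42 tilt [-0.0128  0.0086] op 37.58 F [ 0.5  0.4 -0.8] T [ 0.049 -0.087  0.025]
s23 [234.3 334.8] 49 med [0.5666 0.2856 0.015 ] zr [0.0102 0.0209] x 0.5595 0.5743 y 0.2803 0.2902
s23 [283.6 351.3] 7 med [0.467  0.2637 0.0144] zr [0.0098 0.0156] x 0.4655 0.4731 y 0.2614 0.2658
s23 [275.6 356.5] 69 med [0.4704 0.282  0.0151] zr [0.0103 0.0202] x 0.465 0.4814 y 0.2718 0.2888
t23 [195.  256.6] 17 med [0.5682 0.2848 0.0122] zr [0.0063 0.015 ] x 0.5632 0.5767 y 0.2819 0.2889
t23 [203.7 256.4] 35 med [0.5692 0.2655 0.015 ] zr [0.0078 0.0215] x 0.5619 0.5769 y 0.2601 0.2705
t23 [194.8 299.8] 14 med [0.4758 0.2818 0.0133] zr [0.0112 0.0171] x 0.4683 0.4812 y 0.2784 0.284
t23 [203.1 300.1] 35 med [0.4748 0.2633 0.0164] zr [0.0107 0.0205] x 0.4684 0.4813 y 0.2578 0.2682
-0.1 74 z rel [0.0333 0.038  0.0421] w [-0.004  0.003  0.005]
-0.08 119 z rel [0.0275 0.0352 0.039 ] w [-0.003  0.005  0.006]
-0.06 138 z rel [0.021  0.0271 0.032 ] w [-0.008  0.007  0.01 ]
-0.04 139 z rel [0.0146 0.0203 0.0259] w [-0.012  0.012  0.015]
-0.02 338 z rel [0.0072 0.0191 0.0715] w [-0.02   0.015  0.023]
0.0 493 z rel [0.0063 0.0329 0.0712] w [-0.022 -0.015  0.027]
0.02 9 z rel [0.0063 0.0123 0.0734] w [-0.016 -0.015  0.017]
0.04 58 z rel [-0.0121 -0.0083 -0.0047] w [0.006 0.011 0.016]
0.06 92 z rel [-0.0177 -0.0123 -0.0059] w [-0.017  0.018  0.02 ]
0.08 139 z rel [-0.0228 -0.0166 -0.0122] w [-0.018 -0.012  0.021]
0.1 88 z rel [-0.0272 -0.02   -0.0166] w [-0.017  0.015  0.021]
```

View pics/c26.png

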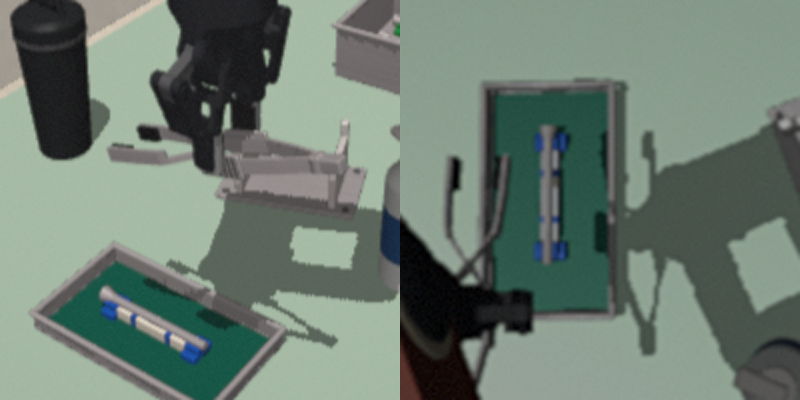

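```bash
cat >> st.py <<'E'
def tip(tag,p,yaw,th):
    y=np.radians(yaw);e=np.array([np.cos(y),np.sin(y),0]);n=np.array([-e[1],e[0],0]);p=np.array(p)
    P=cloud(load(tag)).reshape(-1,3);d=P-p;s=d@e;w=d@n;c=d[:,2]-(.009-np.tan(np.radians(th))*s)
    m=(np.abs(w)<.032)&(np.abs(c)<.014)
    a=m&(s>.06)&(s<.13)
    for k in(1,-1):
        q=np.sort(s[a&(w*k>0)]);print(tag,'tip side',k,len(q),q[-8:].round(4)); ww=w[a&(w*k>0)&(s>.085)]; print('   w',np.percentile(ww,[3,97]).round(4) if len(ww) else '')
    b=m&(s<-.05)&(s>-.12);q=np.sort(s[b]);print('tail',q[:8].round(4),'w',np.percentile(w[b&(s<-.07)],[3,50,97]).round(4) if b.sum() else '')
E
python3 - <<'E'
from st import *
for t in('s23','t23'): tip(t,[.4318,.2723,.2407],1.42,16.2)
E
```

```text
s23 tip side 1 181 [0.1014 0.1015 0.1015 0.102  0.1025 0.1026 0.103  0.1033]
   w [0.0143 0.0222]
s23 tip side -1 156 [0.1002 0.1004 0.1008 0.1009 0.1018 0.1026 0.1032 0.1046]
   w [-0.02   -0.0119]
tail [-0.1006 -0.1    -0.0999 -0.0999 -0.0998 -0.0998 -0.0998 -0.0997] w [-0.005   0.0043  0.0068]
t23 tip side 1 118 [0.1063 0.1063 0.1064 0.1064 0.1079 0.108  0.108  0.1081]
   w [0.012  0.0207]
t23 tip side -1 120 [0.1044 0.1056 0.1057 0.1057 0.1058 0.1061 0.1074 0.1075]
   w [-0.0216 -0.0135]
tail [] w
```

The guide lies flat and roughly central in the tray. I'll ease the squeeze and move the forceps back over the rest.

jog_arm:
  steps:
    - {"dx": 0.4, "dy": -0.7, "dz": 0.0, "twist": 0.4}
    - {"dx": 0.8, "dy": -1.5, "dz": 0.0, "twist": 0.8}
    - {"dx": 1.2, "dy": -2.4, "dz": 0.0, "twist": 1.2}
    - {"dx": 1.6, "dy": -3.3, "dz": 0.0, "twist": 1.6}
    - {"dx": 2.0, "dy": -4.17, "dz": 0.0, "twist": 1.95}
  gripper: 126
  newtons: 20

```text
t: 25.4
tool_pos: [0.5558, 0.022, 0.2477]
tool_rot: [-3.075, -0.571, 0.003]
contact_force: [1.0, 0.2, -0.7]
opening: 0.0433
```

Run:
```python
from st import *
o=st()
```

```text
t 25.4 pos [555.8  22.  247.7] yaw 21.04 tilt [-0.0042  0.0137] op 43.28 F [ 1.   0.2 -0.7] T [ 0.007 -0.058  0.041]
```

jog_arm:
  steps:
    - {"dx": -0.06, "dy": 0.0, "dz": -0.5, "twist": 0.0}
    - {"dx": -0.06, "dy": 0.0, "dz": -1.2, "twist": 0.0}
    - {"dx": -0.06, "dy": 0.0, "dz": -1.9, "twist": 0.0}
    - {"dx": -0.06, "dy": 0.0, "dz": -2.4, "twist": 0.0}
    - {"dx": -0.06, "dy": 0.0, "dz": -2.4, "twist": 0.0}

```text
t: 26.02
tool_pos: [0.5496, 0.0222, 0.1007]
tool_rot: [-3.073, -0.57, 0.013]
contact_force: [-0.1, -0.6, -0.4]
opening: 0.0435
```

Run:
```python
from st import *
o=st()
b=grab('side','s24')['frame'][:,:,::-1];a=grab('top','t24')['frame'][:,:,::-1]
cv2.imwrite('pics/c27.png',cv2.resize(b[180:310,250:410],(738,600),interpolation=2))
for t in('s24','t24'): tip(t,o['tool_pos'],21,16.2)
pitch('s24',o['tool_pos'],21,lo=-.03)
```

```text
t 26.025 pos [549.6  22.2 100.7] yaw 21.03 tilt [-0.0109  0.0144] op 43.51 F [-0.1 -0.6 -0.4] T [ 0.017 -0.01   0.019]
s24 tip side 1 125 [0.1022 0.1023 0.1027 0.1028 0.1033 0.1034 0.1038 0.1048]
   w [0.0073 0.0166]
s24 tip side -1 110 [0.1014 0.1016 0.1016 0.1016 0.1025 0.1029 0.1037 0.1051]
   w [-0.0132 -0.0035]
tail [-0.0994 -0.099  -0.0986 -0.0979 -0.0979 -0.0973 -0.0973 -0.0971] w [-0.0058  0.0035  0.0079]
t24 tip side 1 0 []
   w 
t24 tip side -1 14 [0.1041 0.1048 0.1051 0.1052 0.1062 0.1064 0.1076 0.1077]
   w [-0.0173 -0.0102]
tail [-0.0972 -0.097  -0.0966 -0.0963 -0.0959 -0.0953 -0.095  -0.0946] w [-0.0093 -0.0037  0.0023]
-0.1 27 z rel [0.0335 0.0393 0.0425] w [-0.004  0.003  0.005]
-0.08 61 z rel [0.0282 0.0353 0.0392] w [-0.002  0.004  0.007]
-0.06 93 z rel [-0.0248  0.0267  0.0327] w [-0.013  0.006  0.011]
-0.04 85 z rel [0.0156 0.0205 0.026 ] w [-0.014  0.011  0.016]
-0.02 160 z rel [0.0069 0.017  0.0695] w [-0.02   0.017  0.024]
0.0 84 z rel [0.0017 0.0184 0.046 ] w [-0.024 -0.018  0.027]
0.02 47 z rel [-0.0032  0.0029  0.0081] w [-0.01   0.007  0.014]
0.04 53 z rel [-0.0125 -0.0055  0.0012] w [-0.009  0.003  0.01 ]
0.06 79 z rel [-0.0153 -0.0098 -0.0041] w [-0.013  0.01   0.015]
0.08 88 z rel [-0.0209 -0.0156 -0.0102] w [-0.013 -0.006  0.016]
0.1 63 z rel [-0.0258 -0.0181 -0.0146] w [-0.01   0.011  0.015]
```

View pics/c27.png

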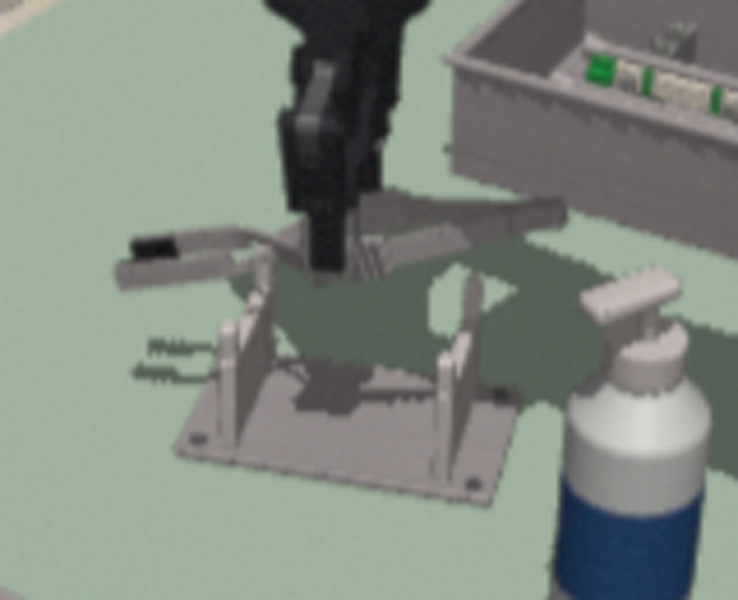

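jog_arm:
  steps:
    - {"dx": 0.03, "dy": 0.0, "dz": -0.25, "twist": 0.0}
    - {"dx": 0.03, "dy": 0.0, "dz": -0.5, "twist": 0.0}
    - {"dx": 0.03, "dy": 0.0, "dz": -0.62, "twist": 0.0}
    - {"dx": 0.03, "dy": 0.0, "dz": -0.68, "twist": 0.0}

```text
t: 26.62
tool_pos: [0.5544, 0.022, 0.0635]
tool_rot: [-3.075, -0.571, 0.002]
contact_force: [-0.6, -1.0, 2.0]
opening: 0.0434
```

jog_arm:
  steps:
    - {"dx": 0.0, "dy": 0.0, "dz": -0.05, "twist": 0.0}
    - {"dx": 0.0, "dy": 0.0, "dz": -0.1, "twist": 0.0}

```text
t: 26.88
tool_pos: [0.5547, 0.0219, 0.0579]
tool_rot: [-3.075, -0.571, 0.001]
contact_force: [-1.0, -0.7, 0.8]
opening: 0.0431
```

Run:
```python
from st import *
o=st()
b=grab('side','s25')['frame'][:,:,::-1]
cv2.imwrite('pics/c28.png',cv2.resize(b[180:310,250:410],(738,600),interpolation=2))
pitch('s25',o['tool_pos'],21,lo=-.03)
```

```text
t 26.875 pos [554.7  21.9  57.9] yaw 21.04 tilt [-0.003   0.0136] op 43.08 F [-1.  -0.7  0.8] T [-0.     0.121  0.029]
-0.1 28 z rel [0.0133 0.0199 0.0221] w [-0.005  0.004  0.005]
-0.08 59 z rel [0.0117 0.0187 0.0219] w [-0.003  0.004  0.007]
-0.06 157 z rel [-0.0214  0.0101  0.018 ] w [-0.023  0.002  0.016]
-0.04 85 z rel [0.0073 0.013  0.0181] w [-0.015  0.011  0.017]
-0.02 141 z rel [0.0047 0.0143 0.0705] w [-0.02   0.016  0.024]
0.0 69 z rel [0.005  0.0176 0.0358] w [-0.023 -0.017  0.028]
0.02 44 z rel [0.0027 0.0072 0.0131] w [-0.008  0.012  0.022]
0.04 158 z rel [-0.0254 -0.0003  0.0126] w [-0.023  0.001  0.021]
0.06 80 z rel [-0.0001  0.005   0.0096] w [-0.013  0.009  0.015]
0.08 81 z rel [-0.0019  0.0034  0.0082] w [-0.013 -0.004  0.015]
0.1 88 z rel [-0.0017  0.0046  0.0077] w [-0.011  0.008  0.016]
```

View pics/c28.png

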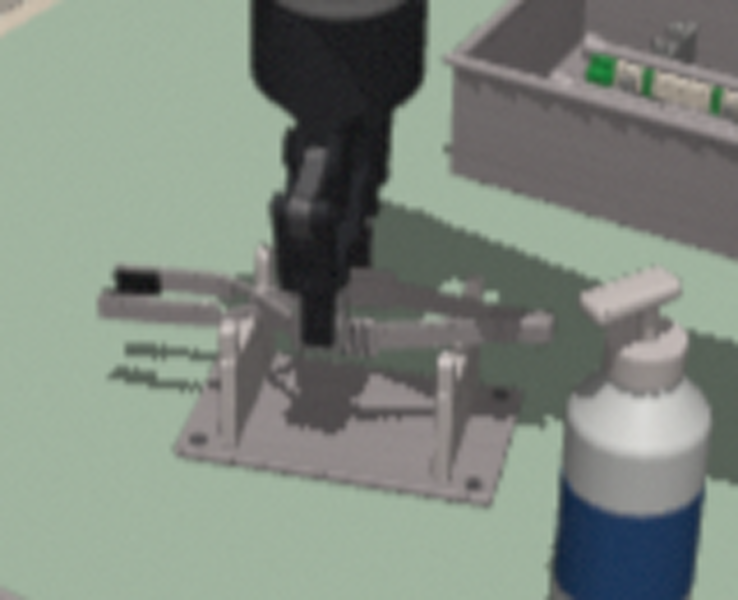

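jog_arm:
  steps:
    - {"dx": -0.05, "dy": 0.0, "dz": -0.04, "twist": 0.0}
    - {"dx": -0.06, "dy": 0.0, "dz": -0.08, "twist": 0.0}
    - {"dx": -0.06, "dy": 0.0, "dz": -0.09, "twist": 0.0}

```text
t: 27.3
tool_pos: [0.5519, 0.0218, 0.0544]
tool_rot: [-3.076, -0.571, -0.001]
contact_force: [-4.4, 0.0, 13.5]
opening: 0.0431
```

Run:
```python
from st import *
o=st()
b=grab('side','s26')['frame'][:,:,::-1]
pitch('s26',o['tool_pos'],21,lo=-.03)
tip('s26',o['tool_pos'],21,2)
```

```text
t 27.3 pos [551.9  21.8  54.4] yaw 21.03 tilt [-0.0017  0.0134] op 43.08 F [-4.4  0.  13.5] T [ 0.084  0.636 -0.059]
-0.1 28 z rel [0.0047 0.0119 0.015 ] w [-0.001  0.003  0.006]
-0.08 60 z rel [0.0058 0.013  0.0155] w [-0.004  0.004  0.007]
-0.06 148 z rel [-0.0192  0.0091  0.0175] w [-0.025  0.004  0.02 ]
-0.04 85 z rel [0.0043 0.0098 0.0151] w [-0.015  0.012  0.016]
-0.02 149 z rel [0.0036 0.0137 0.0688] w [-0.021  0.016  0.024]
0.0 65 z rel [0.0049 0.0175 0.0339] w [-0.024 -0.017  0.029]
0.02 40 z rel [0.0031 0.0092 0.0151] w [-0.008  0.013  0.021]
0.04 165 z rel [-0.0235  0.0026  0.016 ] w [-0.025  0.001  0.021]
0.06 76 z rel [0.0038 0.0089 0.0153] w [-0.014  0.009  0.015]
0.08 76 z rel [0.004  0.009  0.0152] w [-0.014  0.001  0.015]
0.1 87 z rel [0.0056 0.0123 0.0149] w [-0.011  0.008  0.015]
s26 tip side 1 135 [0.1077 0.108  0.1081 0.1083 0.109  0.1091 0.1099 0.1102]
   w [0.0076 0.0168]
s26 tip side -1 129 [0.1077 0.1084 0.1089 0.1093 0.1102 0.1102 0.1104 0.1105]
   w [-0.0169 -0.0057]
tail [-0.1008 -0.1006 -0.1005 -0.1    -0.0999 -0.0992 -0.0992 -0.0992] w [-0.0049  0.0034  0.008 ]
```

Level, with both cradles taking load (13.5 N). I'll release slowly.

jog_arm:
  steps:
    - {"dx": 0.0, "dy": 0.0, "dz": 0.03, "twist": 0.0}
    - {"dx": 0.0, "dy": 0.0, "dz": 0.03, "twist": 0.0}
  gripper: 116

```text
t: 27.6
tool_pos: [0.5515, 0.0219, 0.0558]
tool_rot: [-3.075, -0.571, -0.0]
contact_force: [-0.3, -0.1, -1.5]
opening: 0.047
```

jog_arm:
  steps:
    - {"dx": 0.0, "dy": 0.0, "dz": 0.0, "twist": 0.0}
    - {"dx": 0.0, "dy": 0.0, "dz": 0.0, "twist": 0.0}
    - {"dx": 0.0, "dy": 0.0, "dz": 0.0, "twist": 0.0}
  gripper: 60

```text
t: 27.98
tool_pos: [0.5514, 0.0219, 0.0557]
tool_rot: [-3.075, -0.571, 0.0]
contact_force: [-0.6, 0.0, -0.7]
opening: 0.0654
```

jog_arm:
  steps:
    - {"dx": 0.0, "dy": 0.0, "dz": 0.2, "twist": 0.0}
    - {"dx": 0.0, "dy": 0.0, "dz": 0.7, "twist": 0.0}
    - {"dx": 0.0, "dy": 0.0, "dz": 1.6, "twist": 0.0}
    - {"dx": 0.0, "dy": 0.0, "dz": 2.6, "twist": 0.0}
    - {"dx": 0.0, "dy": 0.0, "dz": 3.2, "twist": 0.0}
  gripper: 20

```text
t: 28.6
tool_pos: [0.5526, 0.0218, 0.2529]
tool_rot: [-3.077, -0.571, -0.009]
contact_force: [0.5, 0.3, -0.8]
opening: 0.0787
```

jog_arm:
  steps:
    - {"dx": -0.2, "dy": -0.9, "dz": 0.0, "twist": 0.0}
    - {"dx": -0.4, "dy": -1.8, "dz": 0.0, "twist": 0.0}
    - {"dx": -0.6, "dy": -2.7, "dz": 0.0, "twist": 0.0}
    - {"dx": -0.8, "dy": -3.6, "dz": 0.0, "twist": 0.0}
    - {"dx": -1.0, "dy": -4.4, "dz": 0.0, "twist": 0.0}

```text
t: 29.22
tool_pos: [0.492, -0.2441, 0.2542]
tool_rot: [-3.078, -0.571, -0.011]
contact_force: [0.2, 0.4, -0.5]
opening: 0.0789
```

Run:
```python
from st import *
o=st()
b=grab('side','s27')['frame'][:,:,::-1];a=grab('top','t27')['frame'][:,:,::-1]
cv2.imwrite('pics/c29.png',b);cv2.imwrite('pics/c30.png',np.hstack([cv2.resize(b[210:300,255:395],(400,257),interpolation=2),cv2.resize(a[200:320,250:390],(400,343),interpolation=2)[:257]]));cv2.imwrite('pics/t27b.png',a)
pitch('s27',[.5458,.020,.055],20.9,lo=-.003,hi=.03)
tip('s27',[.5458,.020,.052],20.9,0);tip('t27',[.5458,.020,.052],20.9,0)
for t in('s27','t27'): feet(t,(.42,.62,.2,.35))
```

```text
t 29.225 pos [ 492.  -244.1  254.2] yaw 21.01 tilt [0.0049 0.0119] op 78.92 F [ 0.2  0.4 -0.5] T [-0.    -0.046  0.044]
-0.1 10 z rel [0.0056 0.0104 0.0131] w [-0.004  0.     0.005]
-0.08 57 z rel [0.0056 0.0118 0.0149] w [-0.003  0.004  0.007]
-0.06 84 z rel [0.0031 0.0105 0.0152] w [-0.01   0.006  0.012]
-0.04 84 z rel [0.0047 0.0111 0.0147] w [-0.017 -0.011  0.016]
-0.02 94 z rel [0.0036 0.0104 0.0159] w [-0.021  0.017  0.023]
0.0 120 z rel [0.0019 0.0103 0.0178] w [-0.022  0.021  0.025]
0.02 97 z rel [0.0026 0.0102 0.0169] w [-0.021 -0.012  0.025]
0.04 89 z rel [0.0021 0.0086 0.0148] w [-0.023  0.001  0.013]
0.06 70 z rel [0.003  0.0093 0.0152] w [-0.023 -0.     0.009]
0.08 69 z rel [0.0049 0.0106 0.0144] w [-0.009  0.005  0.009]
0.1 69 z rel [0.0054 0.0122 0.0157] w [-0.006  0.005  0.009]
s27 tip side 1 154 [0.1159 0.1161 0.1164 0.1169 0.1173 0.1175 0.1177 0.1189]
   w [0.0008 0.0099]
s27 tip side -1 92 [0.1096 0.1098 0.1107 0.1115 0.114  0.1142 0.1147 0.1167]
   w [-0.0106 -0.0014]
tail [-0.0941 -0.094  -0.0939 -0.0934 -0.0932 -0.0931 -0.0931 -0.0928] w [-0.0047  0.0035  0.0077
[... 189 characters left out ...]
 -0.0007]
tail [-0.0931 -0.0929 -0.0925 -0.0919 -0.0917 -0.0913 -0.091  -0.0905] w [-0.0083 -0.003   0.0025]
s27 [234.3 334.8] 49 med [0.5663 0.2859 0.0155] zr [0.0097 0.0201] x 0.5591 0.5745 y 0.2806 0.2905
s27 [275.7 356.4] 72 med [0.4704 0.2822 0.015 ] zr [0.0086 0.0206] x 0.4655 0.479 y 0.2677 0.2879
t27 [195.  256.4] 17 med [0.5695 0.2849 0.0125] zr [0.0048 0.0174] x 0.5631 0.5765 y 0.2815 0.2894
t27 [203.7 256.3] 34 med [0.5693 0.2654 0.0156] zr [0.0104 0.0219] x 0.5619 0.5766 y 0.2603 0.2698
t27 [194.6 300. ] 12 med [0.4747 0.2817 0.0136] zr [0.0097 0.0159] x 0.4683 0.4811 y 0.2813 0.285
t27 [203.2 300. ] 36 med [0.4749 0.2635 0.0152] zr [0.0099 0.0201] x 0.4684 0.4813 y 0.2584 0.2677
```

View pics/c29.png

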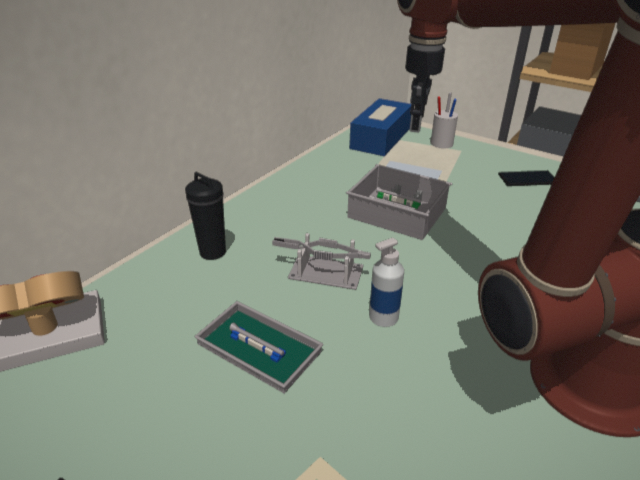

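View pics/t27b.png

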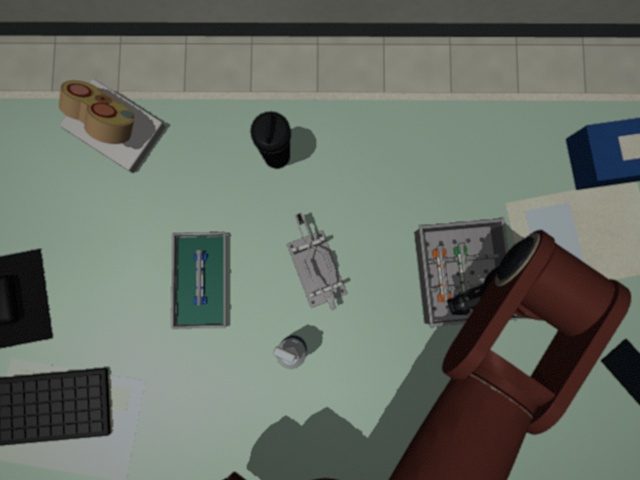

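Both pictures show the guide flat in the tray at (201,277) and the forceps level on their rest at (320,265). The tumbler, bottle and other two guides are where they were, so I'll hand in.

```bash
python3 -c "
from station import ctrl
print(ctrl.finish_job())"
```

```text
the job is handed in; nothing more can be done
None
```

The blue-banded guide is lying flat, feet down, in the procedure tray, and the forceps are back level on their rest. I handed the job in at about 29 s.

**How it went:** I gripped the forceps by their plates. Because the moves cannot tilt the tool, I pitched the jaws down by pressing the tail on the rack's rim and then the jaw tips on its outer wall. I used them to carry the guide to the tray, set it down, and let the cradles press the forceps level again.

**Last checks:**
- **Guide:** both feet measure about 15 mm at the top, as expected with the guide on the tray floor. Its centre is within a few millimetres of the tray's centre.
- **Forceps:** the height along them varies by about 2 mm with no overall slope. They sit within about 2 mm of their starting place along the rest, with the jaws shut.
- **Other things:** the tumbler, gel bottle and orange and green guides look unmoved in the last pictures. The gripper partly covered the green guide in the last top view, and I judged these by eye only.
- **Forces:** the highest wrist force I read was about 14 N, when pressing the forceps level.

**What went wrong on the way:**
- I loosened the first grip too far, and the forceps sagged onto the rack rim while clamped on the guide. The guide stayed in its notch.
- The first test lift, gripped slightly too hard, slid off the guide without moving it. The second lift held.
- The guide tilted about 5° while being carried and came level as I lowered it into the tray.

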